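Load the coin-cell charger

ROBOT

A 7-joint arm with a two-finger parallel gripper is mounted at the origin on the work surface. World frame = base frame: x ahead of the robot, y to its left, z up, the work surface at z = 0. Lengths are in mm, angles in rad, forces in N, time in s.
With the tool pointing down it reaches from about 350 to 900 mm from the base axis. Payload 7.2 kg.
Tool frame: the origin (TCP) lies on the centre line of the jaws, within the pads' length; the fingertips stand arm.finger_overhang ahead of it and the grasp point (between the pads) lies 6 mm ahead of it (arm.finger_overhang is the distance from the TCP to the fingertips, in mm); z points along the fingers, y is the line along which they close (so a half turn about z gives the same grasp; the last joint's range is limited). The gripper opens to 88 mm and grips with 3 to 60 N. Pads are 20 mm wide; open, the fingers measure 115 mm over their backs; the gripper's body (75 mm by 178 mm) begins 61 mm behind the grasp point.
Start: joints at [-1.406, 0.411, -0.013, 1.596, 0.006, 1.134, -0.082], TCP at [144.199, 608.141, 247.653] pointing down, gripper open.
Joint ranges: [-2.95, 2.95], [-0.29, 1.99], [-1.47, 1.44], [0.14, 2.54], [-1.03, 4.17], [0.13, 1.85], [-2.86, 2.86]. Speed limits (rad/s): [2.39, 2.39, 3.01, 3.01, 3.14, 3.14, 3.14].

INTERFACE

Orientations are given as a unit quaternion [w, x, y, z].
In Python, from plant import arm, imaging gives the robot as it stands.
- The arm moves only by the tool arm_command, never from a script. Its argument "rows" is a list of rows, each an object with "fingers": the opening, from -1 (shut) to 1 (fully open); "linear": the shift along the tool's x, y, z each as a share of 0.3 m, from -1 to 1, a list of three; "rotation": the turn, a rotation vector about the tool's x, y, z each as a share of 180 degrees, from -1 to 1, a list of three. In form: [{"fingers": fingers, "linear": [dx, dy, dz], "rotation": [wx, wy, wz]}, ...]. A call has 1 to 12 rows; each row is the pose to reach, as a shift and turn from the pose commanded when the call began, along the tool's axes at that moment, turning the shorter way round; what a row does not reach only later rows make up. A row lasts 1/12 s, in which the tool goes at most 41.7 mm and 7.16 degrees, less where a joint would pass 70% of its speed; a pose out of reach is approached as far as the arm can. A call with a number of a shift or a turn outside -1 to 1 is refused whole. A call with a gripper value outside its range is refused whole. The fingers move at their own pace and stop on an object; "squeeze" is the grip in N (left out, the last holds). Time passes only in rows, so rows that repeat a pose let the fingers close. It gives the time, the measured TCP pose, the force, the opening and the grip force at its end, in the units of the state.
- arm.get_obs(): the state, without advancing time (a new reading comes with each control period).
- imaging.camera(name): name is "side" or "top" or "wrist"; returns a dict with "img" (480x640x3 uint8, red, green, blue), "mtx" (3x3 intrinsics, pixels), "rvec" (rotation vector, rad) and "tvec" (3), from world to camera coordinates, as OpenCV has them; the wrist camera has in their place "hand_eye" (4x4, takes a point from camera to tool coordinates, whose origin is the TCP and whose axes are the flange's). Camera axes: x right, y down, z forward; pixel columns grow to the right and rows downward; lengths in mm; the calibration is good to about 2 mm. A picture is of the moment at which its call begins: read the wrist's pose just before it. There is no depth.
- arm.sign_off(): hands the job in; it is judged then, once.
The state is a dict: "time_s": time; "joint_positions": joint angles; "joint_velocities": joint speeds; "joint_torque": joint torques, N m; "position": TCP position; "eef_rot": TCP orientation; "contact_force": force on the tool from outside, world axes, zero at the start; "moment": the same for the moment, N m; "gripper_width": finger opening in mm; "gripper_force": force on a finger pad.
Only numpy, scipy, OpenCV 4.12 (cv2) and the standard library are available. Lean on these libraries where they do the work, as an engineer would, in place of code of your own. Each camera call takes 0.05 s, during which the arm holds its last target. There are 200 camera calls.

TASK

Put the customers' rechargeable coin cells on charge: slide the charger's clear cover fully open, pluck every cell out of the pocket tray and slide each one flat under the contact leaf of a bay of its own until it is home against the back stop. When all of them are in, slide the cover fully shut and then press the start button all the way down. Leave the socket base and the glass tube bulbs where they are.

Things in the scene. Friction and masses are not known exactly. Their poses are not given: they have to be found in the camera images.
- charger: Fixed grey desktop charger for coin cells, 140 mm (x) x 298 mm (y), flat deck 20 mm above the counter. Origin: centre of its underside; x to its rear, z up. Front edge at x = -70 mm; five bays side by side, their mouths at x = -25 mm, facing the front (-x); before them a bare flat apron. Two cover runners, 7 mm thick, 21 mm above the deck, at y = +145.5 and -109.5 mm, x = -40 to +66 mm.
- bay0 (a point): Bay at y = +102 mm of the charger. This point, on the deck at x = -19.75 mm, is where the middle of a cell's underside lies when the cell is home against the back stop (12.25 mm behind the point); a home cell stands 7 mm out of the mouth. Axes as the charger's, x = the way in. All bays alike.
- bay1 (a point): Bay at y = +60 mm, its home point as for bay0. Over the middle of every bay reaches a steel contact leaf, 8 mm wide, underside 9.5 mm and top 11.5 mm above the deck, from the back to 1.5 mm inside the mouth: a cell goes in only by sliding along the deck from the front, under the leaf.
- bay2 (a point): Bay at y = +18 mm, its home point as for bay0. Every bay has two side rails, 26.5 mm apart inside, 4 mm thick and 9.5 mm high, with round noses, from the mouth to the back stop. Behind the back stops is a block 13 mm higher than the deck.
- bay3 (a point): Bay at y = -24 mm, its home point as for bay0.
- bay4 (a point): Bay at y = -66 mm, its home point as for bay0.
- cover (a joint): Sliding clear plastic cover of the charger, a flat plate 52 mm (x) x 248 mm (y) x 3 mm, its underside 15 mm above the deck. 0 = closed (over the bays, x = -37 to +15 mm in the charger's frame), 0.050 m = fully open (pushed to the rear, charger +x). Friction 1.5 N; it stays where it is left.
- cover_grip (a point): Middle of the top of the grey grip bar on the cover: the bar is 10 mm thick (charger x), 70 mm long (charger y), 15 mm high above the cover's top face, and stays vertical. Moves with the cover: at x = -11 mm + the joint value, y = +18 mm in the charger's frame. 53 mm above the counter.
- start (a joint): White round start button of the charger, 20 mm across, at the front -y corner of the deck (charger x = -48, y = -129 mm). 0 = out, 0.006 m = fully pressed (5 N at full travel); springs back.
- start_top (a point): Centre of the top face of the start button, 32 mm above the counter when out; it is pressed straight down.
- tray: Fixed black plastic pocket tray, 176 mm (x) x 120 mm (y), 12 mm high. Origin: centre of its underside. Six round pockets 27 mm across and 2.5 mm deep (floor 9.5 mm above the counter), at x = -55, 0 or +55 mm and y = -29 or +29 mm.
- cell0: Steel rechargeable coin cell, a disc 24.5 mm across and 7.7 mm thick, 10 g. Origin: centre of its underside as it starts, z its axis. It starts flat in one of the tray's pockets, 5.2 mm of it standing above the tray. Only some of the six cells are there. The charger finds the polarity by itself, so either face may be up.
- cell1: Steel rechargeable coin cell, a disc 24.5 mm across and 7.7 mm thick, 10 g. Origin: centre of its underside as it starts, z its axis. It starts flat in one of the tray's pockets, 5.2 mm of it standing above the tray. Only some of the six cells are there. The charger finds the polarity by itself, so either face may be up.
- cell2: Steel rechargeable coin cell, a disc 24.5 mm across and 7.7 mm thick, 10 g. Origin: centre of its underside as it starts, z its axis. It starts flat in one of the tray's pockets, 5.2 mm of it standing above the tray. Only some of the six cells are there. The charger finds the polarity by itself, so either face may be up.
- cell3: Steel rechargeable coin cell, a disc 24.5 mm across and 7.7 mm thick, 10 g. Origin: centre of its underside as it starts, z its axis. It starts flat in one of the tray's pockets, 5.2 mm of it standing above the tray. Only some of the six cells are there. The charger finds the polarity by itself, so either face may be up.
- cell4: Steel rechargeable coin cell, a disc 24.5 mm across and 7.7 mm thick, 10 g. Origin: centre of its underside as it starts, z its axis. It starts flat in one of the tray's pockets, 5.2 mm of it standing above the tray. Only some of the six cells are there. The charger finds the polarity by itself, so either face may be up.
- cell5: Steel rechargeable coin cell, a disc 24.5 mm across and 7.7 mm thick, 10 g. Origin: centre of its underside as it starts, z its axis. It starts flat in one of the tray's pockets, 5.2 mm of it standing above the tray. Only some of the six cells are there. The charger finds the polarity by itself, so either face may be up.
- socket: White porcelain lamp socket base, a drum 72 mm across and 20 mm high with a collar 50 mm across on it, 44 mm high in all, loose on the counter. Origin: centre of its underside. Not part of the job.
- bulb0: Clear glass tube bulb 11 mm thick with square ceramic ends (13 mm), 118 mm long along its x, lying loose on the counter. Origin: under its middle. Not part of the job.
- bulb1: Clear glass tube bulb 11 mm thick with square ceramic ends (13 mm), 118 mm long along its x, lying loose on the counter. Origin: under its middle. Not part of the job.
Mind the look-alikes: they are no part of the job. Leave any orange or red look-alike of the cell2 alone.

How it is judged (in metres and radians):
On the way, in this order (a step that is already met when the one before it is completed fails the run):
1. the cover is fully open (value of joint cover above 0.044 m), for 0.2 s.
2. every cell that is there is home in a bay (((horizontal distance between cell0 and bay0 below 0.003 m and z of cell0 in the frame of bay0 below 0.0095 m and angle between the z axis of cell0 and the z axis of charger, either way round below 0.1 rad) or (horizontal distance between cell0 and bay1 below 0.003 m and z of cell0 in the frame of bay1 below 0.0095 m and angle between the z axis of cell0 and the z axis of charger, either way round below 0.1 rad) or (horizontal distance between cell0 and bay2 below 0.003 m and z of cell0 in the frame of bay2 below 0.0095 m and angle between the z axis of cell0 and the z axis of charger, either way round below 0.1 rad) or (horizontal distance between cell0 and bay3 below 0.003 m and z of cell0 in the frame of bay3 below 0.0095 m and angle between the z axis of cell0 and the z axis of charger, either way round below 0.1 rad) or (horizontal distance between cell0 and bay4 below 0.003 m and z of cell0 in the frame of bay4 below 0.0095 m and angle between the z axis of cell0 and the z axis of charger, either way round below 0.1 rad)) and ((horizontal distance between cell1 and bay0 below 0.003 m and z of cell1 in the frame of bay0 below 0.0095 m and angle between the z axis of cell1 and the z axis of charger, either way round below 0.1 rad) or (horizontal distance between cell1 and bay1 below 0.003 m and z of cell1 in the frame of bay1 below 0.0095 m and angle between the z axis of cell1 and the z axis of charger, either way round below 0.1 rad) or (horizontal distance between cell1 and bay2 below 0.003 m and z of cell1 in the frame of bay2 below 0.0095 m and angle between the z axis of cell1 and the z axis of charger, either way round below 0.1 rad) or (horizontal distance between cell1 and bay3 below 0.003 m and z of cell1 in the frame of bay3 below 0.0095 m and angle between the z axis of cell1 and the z axis of charger, either way round below 0.1 rad) or (horizontal distance between cell1 and bay4 below 0.003 m and z of cell1 in the frame of bay4 below 0.0095 m and angle between the z axis of cell1 and the z axis of charger, either way round below 0.1 rad)) and ((horizontal distance between cell2 and bay0 below 0.003 m and z of cell2 in the frame of bay0 below 0.0095 m and angle between the z axis of cell2 and the z axis of charger, either way round below 0.1 rad) or (horizontal distance between cell2 and bay1 below 0.003 m and z of cell2 in the frame of bay1 below 0.0095 m and angle between the z axis of cell2 and the z axis of charger, either way round below 0.1 rad) or (horizontal distance between cell2 and bay2 below 0.003 m and z of cell2 in the frame of bay2 below 0.0095 m and angle between the z axis of cell2 and the z axis of charger, either way round below 0.1 rad) or (horizontal distance between cell2 and bay3 below 0.003 m and z of cell2 in the frame of bay3 below 0.0095 m and angle between the z axis of cell2 and the z axis of charger, either way round below 0.1 rad) or (horizontal distance between cell2 and bay4 below 0.003 m and z of cell2 in the frame of bay4 below 0.0095 m and angle between the z axis of cell2 and the z axis of charger, either way round below 0.1 rad)) and ((horizontal distance between cell3 and bay0 below 0.003 m and z of cell3 in the frame of bay0 below 0.0095 m and angle between the z axis of cell3 and the z axis of charger, either way round below 0.1 rad) or (horizontal distance between cell3 and bay1 below 0.003 m and z of cell3 in the frame of bay1 below 0.0095 m and angle between the z axis of cell3 and the z axis of charger, either way round below 0.1 rad) or (horizontal distance between cell3 and bay2 below 0.003 m and z of cell3 in the frame of bay2 below 0.0095 m and angle between the z axis of cell3 and the z axis of charger, either way round below 0.1 rad) or (horizontal distance between cell3 and bay3 below 0.003 m and z of cell3 in the frame of bay3 below 0.0095 m and angle between the z axis of cell3 and the z axis of charger, either way round below 0.1 rad) or (horizontal distance between cell3 and bay4 below 0.003 m and z of cell3 in the frame of bay4 below 0.0095 m and angle between the z axis of cell3 and the z axis of charger, either way round below 0.1 rad)) and ((horizontal distance between cell4 and bay0 below 0.003 m and z of cell4 in the frame of bay0 below 0.0095 m and angle between the z axis of cell4 and the z axis of charger, either way round below 0.1 rad) or (horizontal distance between cell4 and bay1 below 0.003 m and z of cell4 in the frame of bay1 below 0.0095 m and angle between the z axis of cell4 and the z axis of charger, either way round below 0.1 rad) or (horizontal distance between cell4 and bay2 below 0.003 m and z of cell4 in the frame of bay2 below 0.0095 m and angle between the z axis of cell4 and the z axis of charger, either way round below 0.1 rad) or (horizontal distance between cell4 and bay3 below 0.003 m and z of cell4 in the frame of bay3 below 0.0095 m and angle between the z axis of cell4 and the z axis of charger, either way round below 0.1 rad) or (horizontal distance between cell4 and bay4 below 0.003 m and z of cell4 in the frame of bay4 below 0.0095 m and angle between the z axis of cell4 and the z axis of charger, either way round below 0.1 rad)) and ((horizontal distance between cell5 and bay0 below 0.003 m and z of cell5 in the frame of bay0 below 0.0095 m and angle between the z axis of cell5 and the z axis of charger, either way round below 0.1 rad) or (horizontal distance between cell5 and bay1 below 0.003 m and z of cell5 in the frame of bay1 below 0.0095 m and angle between the z axis of cell5 and the z axis of charger, either way round below 0.1 rad) or (horizontal distance between cell5 and bay2 below 0.003 m and z of cell5 in the frame of bay2 below 0.0095 m and angle between the z axis of cell5 and the z axis of charger, either way round below 0.1 rad) or (horizontal distance between cell5 and bay3 below 0.003 m and z of cell5 in the frame of bay3 below 0.0095 m and angle between the z axis of cell5 and the z axis of charger, either way round below 0.1 rad) or (horizontal distance between cell5 and bay4 below 0.003 m and z of cell5 in the frame of bay4 below 0.0095 m and angle between the z axis of cell5 and the z axis of charger, either way round below 0.1 rad))), for 0.2 s.
3. the cover is fully shut over the loaded bays (all of step 2 and value of joint cover below 0.004 m), for 0.2 s.
4. the start button is pressed down with the cover shut (value of joint start above 0.0045 m and value of joint cover below 0.004 m), for 0.05 s.
At the end, for the whole second after the job is handed in: Every cell that is there lies flat and at rest on the charger's deck under a contact leaf, its centre within 3 mm of a bay's home point; the cover is shut to within 4 mm and the start button has been pressed (at least 4.5 of its 6 mm) after that and let go (all of step 3 and linear speed of each of cell0, cell1, cell2, cell3, cell4, cell5 below 0.01 m/s and value of joint start below 0.002 m); the robot touches nothing.
It fails at once if the socket base or a glass bulb is shoved about (more than 30 mm) (distance of any of socket, bulb0, bulb1 from where it was at the start of the episode above 0.03 m).
Of cell0, cell1, cell2, cell3, cell4, cell5 only 3 to 5 are there at a start; the rules pass over those that are not, and their reading is None.
At some moment in a run one of cell0, cell1, cell2, cell3, cell4, cell5 may be knocked a few centimetres aside while the robot is not near it.
Once in a run the grip may slacken for a moment while it holds something.
It also fails if it takes over 210 s, if anything falls off the work surface, if the arm or the gripper's body presses on something with over 40 N, if the wrist force passes 120 N, or if a joint passes its speed limit or range.

## Working session

There is one attempt and no reset: what is moved stays moved. The work goes in short steps, Python scripts to look and compute and a tool call to move; the robot and the scene stay as the last step left them, time stands still between calls to the robot, and variables do not carry over. Pictures are saved under pics/ and viewed, at most 14 in all, crops included, and the job is handed in when it is done.

Besides the shell and the picture viewer there is one more tool, called after "Request:" as name([rows], argument=value, ...), one row to a line, values as JSON. arm_command: Moves the arm, as the interface text tells. Shift numbers are shares of 0.3 m and turn numbers shares of 180 degrees, none past 1 either way. Its arguments: {"type":"object","properties":{"rows":{"type":"array","items":{"type":"object","properties":{"fingers":{"type":"number"},"linear":{"type":"array","items":{"type":"number","minimum":-1,"maximum":1}},"rotation":{"type":"array","items":{"type":"number","minimum":-1,"maximum":1}}}}},"squeeze":{"type":"number"}},"required":["rows"]}

```bash
mkdir -p pics
cat > h.py <<'E'
import numpy as np, cv2
from plant import arm, imaging
from scipy.spatial.transform import Rotation as R
def tool(o=None):
    o=o or arm.get_obs(); q=o["eef_rot"]
    return np.array(o["position"],float), R.from_quat([q[1],q[2],q[3],q[0]]).as_matrix()
def grab(n,name):
    p,M=tool(); c=imaging.camera(n)
    K=np.array(c["mtx"],float)
    if n=="wrist":
        H=np.array(c["hand_eye"],float); Rw=M@H[:3,:3]; C=p+M@H[:3,3]
    else:
        Rc=cv2.Rodrigues(np.array(c["rvec"],float))[0]; Rw=Rc.T; C=-Rc.T@np.array(c["tvec"],float).ravel()
    cv2.imwrite(f"pics/{name}.png",c["img"][:,:,::-1]); np.savez(f"pics/{name}.npz",K=K,R=Rw,C=C)
    return c["img"],K,Rw,C
def load(name):
    d=np.load(f"pics/{name}.npz"); return cv2.imread(f"pics/{name}.png")[:,:,::-1],d["K"],d["R"],d["C"]
def ray(K,Rw,uv): return Rw@np.linalg.inv(K)@np.array([uv[0],uv[1],1.])
def plane(cam,uv,z):
    _,K,Rw,C=cam; d=ray(K,Rw,uv); return C+d*(z-C[2])/d[2]
def proj(cam,P):
    _,K,Rw,C=cam; q=K@(Rw.T@(np.array(P,float)-C)); return q[:2]/q[2]
def tri(views):
    A=np.zeros((3,3));b=np.zeros(3);L=[]
    for cam,uv in views:
        d=ray(cam[1],cam[2],uv);d/=np.linalg.norm(d);P=np.eye(3)-np.outer(d,d);A+=P;b+=P@cam[3];L.append((P,cam[3]))
    X=np.linalg.solve(A,b);return X,[np.linalg.norm(P@(X-C)) for P,C in L]
E
python3 - <<'E'
from h import *
o=arm.get_obs();print({k:np.round(v,3) for k,v in o.items()});print(arm.finger_overhang)
for n in("top","side","wrist"):
    c=grab(n,n+"0");print(n,c[3].round(),c[1][0,0])
p,M=tool();print(M.round(3))
E
```

```text
{'time_s': np.float64(0.0), 'joint_positions': array([-1.406,  0.412, -0.013,  1.597,  0.006,  1.134, -0.082]), 'joint_velocities': array([-0.,  0., -0.,  0.,  0.,  0., -0.]), 'joint_torque': array([-1.0000e-03, -5.8796e+01,  6.4100e-01, -2.9107e+01, -5.4000e-02,
        1.8000e-02,  0.0000e+00]), 'position': array([144.116, 607.686, 246.816]), 'eef_rot': array([-0.   ,  0.116,  0.993, -0.001]), 'contact_force': array([-0.04 , -0.275,  1.587]), 'moment': array([ 0.058, -0.004, -0.006]), 'gripper_force': np.float64(0.0), 'gripper_width': np.float64(87.965)}
25.0
top [ 395.  -37. 1009.] 619.5686258186765
side [136. 431. 622.] 445.1638804942244
wrist [ 76. 625. 384.] 373.2317583145338
[[-0.973  0.231 -0.   ]
 [ 0.231  0.973 -0.001]
 [-0.    -0.001 -1.   ]]
```

View pics/top0.png

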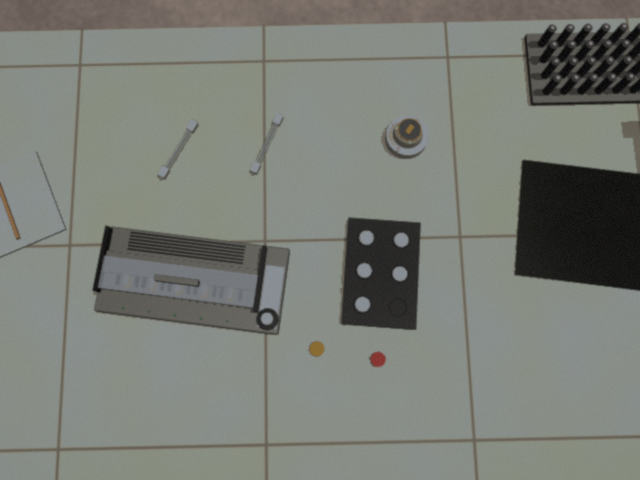

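View pics/side0.png

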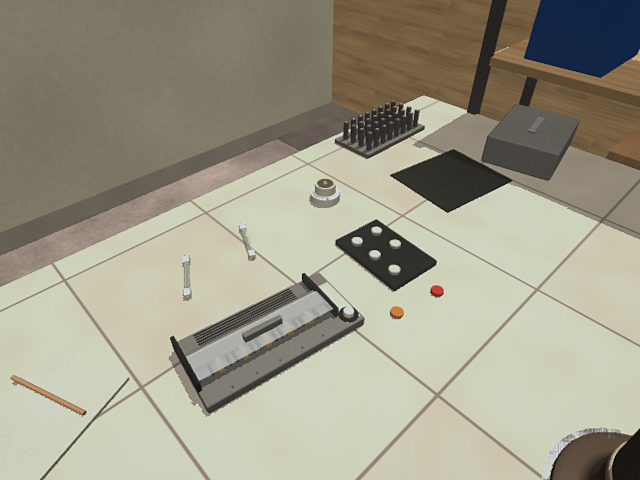

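The top view shows the charger at left (95–288, 228–333), its front facing down and the start button at (267,318). The tray has five cells at (366,238), (401,240), (364,271), (400,274) and (362,304), with an empty pocket at (398,308). The orange and red look-alikes are at (316,349) and (378,360). The side view agrees.

Run:
```python
from h import *
t=load("top0");s=load("side0")
for n,uv in dict(p1=(366,238),p2=(401,240),p3=(364,271),p4=(400,274),p5=(362,304)).items(): print(n,plane(t,uv,17.2).round(1))
for n,uv in dict(org=(316,349),red=(378,360),sock=(405,137)).items(): print(n,plane(t,uv,6).round(1))
for n,uv in dict(b0a=(193,125),b0b=(163,173),b1a=(278,119),b1b=(255,169)).items(): print(n,plane(t,uv,6).round(1))
for n,uv in dict(flc=(96,311),frc=(278,333),rrc=(289,250)).items(): print(n,plane(t,uv,20).round(1))
print("btn",plane(t,(267,318),32).round(1),"grip",plane(t,(177,280),53).round(1))
for n,a,b in [("p1",(366,238),(376,230)),("p5",(362,304),(394,269)),("btn",(267,318),(348,312)),("grip",(177,280),(263,327)),("p3",(364,271),(395,243))]: print(n,tri([(t,a),(s,b)]))
p,M=tool();w=load("wrist0");print("wrist cam axes",w[2].round(3), (M.T@(w[3]-p)).round(1))
```

```text
p1 [ 601.8 -124.1   17.2]
p2 [ 597.2 -181.1   17.2]
p3 [ 547.4 -118.7   17.2]
p4 [ 541.2 -176.7   17.2]
p5 [ 494.1 -113.5   17.2]
org [425.1 -38.2   6. ]
red [ 405.6 -136.4    6. ]
sock [ 778.9 -198.6    6. ]
b0a [809.4 164.1   6. ]
b0b [724.5 213.6   6. ]
b1a [816.8  18.    6. ]
b1b [727.8  58.    6. ]
flc [492.4 311.3  20. ]
frc [451.   21.4  20. ]
rrc [584.3   2.   20. ]
btn [474.1  37.7  32. ] grip [534.5 175.7  53. ]
p1 (array([ 578.07824877, -128.11007526,   63.30018535]), [np.float64(16.12151249408379), np.float64(16.12151249408391)])
p5 (array([ 493.80990759, -113.70632652,   16.70571789]), [np.float64(0.3854276745176428), np.float64(0.38542767451763515)])
btn (array([474.29236414,  37.94983845,  25.88306068]), [np.float64(0.30829955647231105), np.float64(0.30829955647222934)])
grip (array([534.9122231 , 176.5140759 ,  47.98563284]), [np.float64(0.3966315686353612), np.float64(0.39663156863536875)])
p3 (array([ 525.60967236, -122.75145635,   64.34687099]), [np.float64(16.469282621288656), np.float64(16.46928262128868)])
wrist cam axes [[ 0.229  0.941  0.249]
 [ 0.973 -0.221 -0.06 ]
 [-0.001  0.256 -0.967]] [  70.1    0.9 -136.6]
```

View pics/wrist0.png

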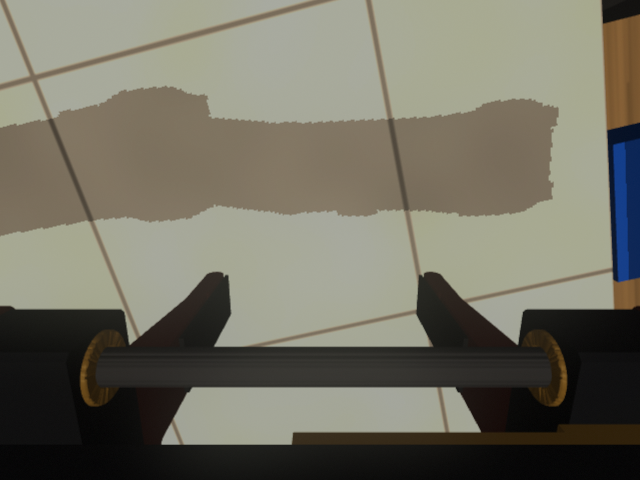

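Request:
arm_command([
  {"fingers": 1,"linear": [-0.893,-0.547,0.05],"rotation": [0,0,0]},
  {"fingers": 1,"linear": [-0.893,-0.547,0.05],"rotation": [0,0,0]},
  {"fingers": 1,"linear": [-0.893,-0.547,0.05],"rotation": [0,0,0]},
  {"fingers": 1,"linear": [-0.893,-0.547,0.05],"rotation": [0,0,0]},
  {"fingers": 1,"linear": [-0.893,-0.547,0.05],"rotation": [0,0,0]},
  {"fingers": 1,"linear": [-0.893,-0.547,0.05],"rotation": [0,0,0]},
  {"fingers": 1,"linear": [-0.893,-0.547,0.05],"rotation": [0,0,0]},
  {"fingers": 1,"linear": [-0.893,-0.547,0.05],"rotation": [0,0,0]},
  {"fingers": 1,"linear": [-0.893,-0.547,0.05],"rotation": [0,0,0]},
])

```text
time_s: 0.9
position: [371.4, 381.5, 232.5]
eef_rot: [0.001, 0.12, 0.993, -0.001]
contact_force: [0.6, -0.8, 0.6]
gripper_width: 87.8
gripper_force: 0.0
```

Request:
arm_command([
  {"fingers": 1,"linear": [-0.893,-0.547,0.05],"rotation": [0,0,-0.027]},
  {"fingers": 1,"linear": [-0.893,-0.547,0.05],"rotation": [0,0,-0.027]},
  {"fingers": 1,"linear": [-0.893,-0.547,0.05],"rotation": [0,0,-0.027]},
  {"fingers": 1,"linear": [-0.893,-0.547,0.05],"rotation": [0,0,-0.027]},
  {"fingers": 1,"linear": [-0.893,-0.547,0.05],"rotation": [0,0,-0.027]},
  {"fingers": 1,"linear": [-0.893,-0.547,0.05],"rotation": [0,0,-0.027]},
  {"fingers": 1,"linear": [-0.893,-0.547,0.05],"rotation": [0,0,-0.027]},
  {"fingers": 1,"linear": [-0.893,-0.547,0.05],"rotation": [0,0,-0.027]},
  {"fingers": 1,"linear": [-0.893,-0.547,0.05],"rotation": [0,0,-0.027]},
  {"fingers": 1,"linear": [-0.893,-0.547,0.05],"rotation": [0,0,-0.027]},
])

```text
time_s: 1.73
position: [590.1, 164.5, 217.0]
eef_rot: [-0.0, 0.075, 0.997, -0.0]
contact_force: [-0.1, -0.1, 0.7]
gripper_width: 88.1
gripper_force: 0.0
```

Run:
```python
from h import *
grab("wrist","w1");p,M=tool();print(p,M.round(4))
```

```text
[589.22746931 166.09999407 217.06248668] [[-9.891e-01  1.472e-01 -1.400e-03]
 [ 1.472e-01  9.891e-01  4.000e-04]
 [ 1.400e-03  2.000e-04 -1.000e+00]]
```

View pics/w1.png

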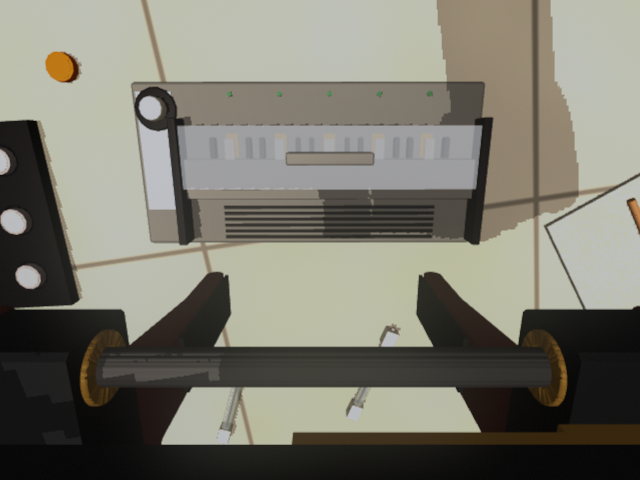

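Wrist view: the charger spans (133,83)–(484,242) and sits square in the picture. The button is at (154,107), the grip bar at (330,158), the five green marks lie along row 94, and the tray is at the left edge. Next, a second wrist place.

Request:
arm_command([
  {"fingers": 1,"linear": [-0.1,-0.417,0.0],"rotation": [0,0,0]},
  {"fingers": 1,"linear": [-0.1,-0.417,0.0],"rotation": [0,0,0]},
  {"fingers": 1,"linear": [-0.1,-0.417,0.0],"rotation": [0,0,0]},
  {"fingers": 1,"linear": [-0.1,-0.417,0.0],"rotation": [0,0,0]},
  {"fingers": 1,"linear": [-0.1,-0.417,0.0],"rotation": [0,0,0]},
  {"fingers": 1,"linear": [-0.1,-0.417,0.0],"rotation": [0,0,0]},
])

```text
time_s: 2.28
position: [600.6, 39.4, 217.7]
eef_rot: [-0.0, 0.073, 0.997, 0.001]
contact_force: [0.1, -0.4, 0.7]
gripper_width: 87.7
gripper_force: 0.0
```

```bash
cat >> h.py <<'E'
def blobs(img,mask,lo,hi):
    n,l,st,ce=cv2.connectedComponentsWithStats(mask.astype(np.uint8))
    return [(ce[i].round(2).tolist(),int(st[i,4]),st[i,2:4].tolist()) for i in range(1,n) if lo<st[i,4]<hi]
def hsv(img): return cv2.cvtColor(np.ascontiguousarray(img),cv2.COLOR_RGB2HSV).astype(int)
E
python3 - <<'E'
from h import *
grab("wrist","w2")
for n in("w1","w2"):
    c=load(n);h=hsv(c[0]);print(n,tool()[0].round(1))
    g=(h[...,0]>45)&(h[...,0]<85)&(h[...,1]>110);print("led",[b for b in blobs(c[0],g,4,60)])
    w=(h[...,1]<40)&(h[...,2]>190);print("white",blobs(c[0],w,100,1500))
E
```

```text
w1 [600.6  40.3 217.6]
led []
white [([149.53, 107.52], 339, [20, 22]), ([566.99, 207.88], 242, [57, 33]), ([15.11, 219.81], 105, [16, 17]), ([551.62, 267.3], 1010, [36, 70]), ([523.0, 263.84], 533, [28, 60]), ([389.44, 339.49], 128, [14, 13]), ([354.33, 412.86], 106, [14, 13])]
w2 [600.6  40.3 217.6]
led [([426.83, 55.83], 6, [3, 3]), ([478.0, 56.5], 10, [3, 4]), ([529.4, 56.4], 15, [4, 4]), ([580.33, 56.53], 15, [5, 4])]
white [([298.19, 69.11], 390, [22, 23]), ([129.31, 125.19], 524, [26, 27]), ([140.67, 188.98], 439, [25, 25]), ([77.04, 190.66], 426, [25, 25]), ([150.32, 246.76], 381, [24, 22]), ([89.98, 250.57], 363, [24, 22]), ([6.29, 291.05], 418, [19, 38])]
```

View pics/w2.png

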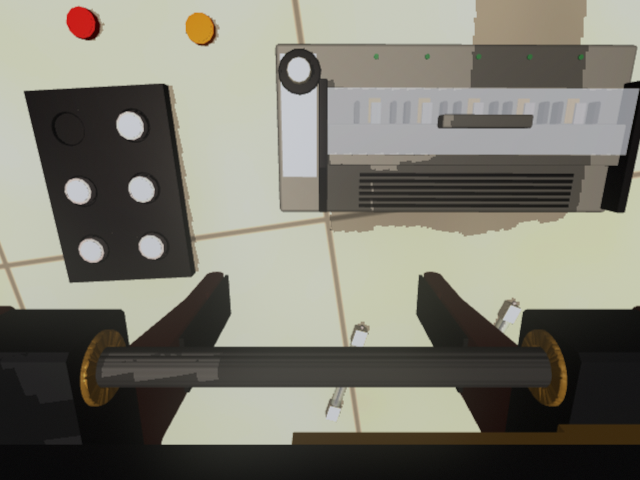

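The second wrist view shows the whole tray, with cells near (129,125), (141,189), (77,191), (150,247) and (90,251) and the empty pocket at (70,127). It also shows the button at (298,69) and the marks along row 56.

Run:
```python
from h import *
C={n:load(n) for n in("w1","w2","top0")}
L={}
for n in("w1","w2"):
    a=C[n][0].astype(int);m=(a[...,1]-np.maximum(a[...,0],a[...,2]))>18
    m[130:]=0
    L[n]=sorted(b[0] for b in blobs(a,m,3,60));print(n,L[n])
btn={}
for n in("w1","w2"):
    g=cv2.cvtColor(C[n][0],cv2.COLOR_RGB2GRAY)
    u,v=(154,107) if n=="w1" else (298,69)
    sub=g[v-16:v+17,u-16:u+17];_,t=cv2.threshold(sub,0,255,cv2.THRESH_OTSU)
    bs=blobs(t,t>0,150,700);print(bs)
    b=max(bs,key=lambda b:b[1]);btn[n]=(b[0][0]+u-16,b[0][1]+v-16)
print(btn,"btn tri",tri([(C[n],btn[n]) for n in btn]))
for k in range(4,-1,-1):
    try: print("led",k,tri([(C["w1"],L["w1"][k]),(C["w2"],L["w2"][k])]))
    except Exception as e: print(e)
# front edge line
for n,cols in(("w1",range(150,430,20)),("w2",range(300,470,15))):
    g=cv2.cvtColor(C[n][0],cv2.COLOR_RGB2GRAY).astype(int);v0=83 if n=="w1" else 45
    pts=[]
    for u in cols:
        d=np.diff(g[v0-8:v0+9,u]);pts.append((u+.5-.5,v0-8+np.argmin(d)+.5))
    P=np.array([plane(C[n],q,20)[:2] for q in pts]);f=np.polyfit(P[:,1],P[:,0],1);print(n,"front edge x at y=165:",np.polyval(f,165).round(2),"yaw deg",np.degrees(np.arctan(-f[0])).round(2), np.std(P[:,0]-np.polyval(f,P[:,1])).round(2))
for uv in((133,83),(484,83)):print("w1 corner",plane(C["w1"],uv,20).round(1))
print("w2 corner",plane(C["w2"],(277,45),20).round(1))
for n,uv in(("w1",(330,152.5)),("w2",(485.5,115))):print("gripbar front edge top mid",plane(C[n],uv,53).round(1))
```

```text
w1 [[228.6, 93.65], [278.75, 93.25], [329.06, 93.22], [379.16, 93.16], [429.28, 93.11]]
w2 [[376.0, 56.0], [427.0, 56.0], [478.27, 56.05], [529.41, 56.48], [580.52, 56.59]]
[([11.79, 16.62], 427, [23, 24])]
[([16.28, 16.2], 460, [24, 26])]
{'w1': (149.79, 107.62), 'w2': (298.28, 69.2)} btn tri (array([474.08395308,  39.12906886,  30.24862698]), [np.float64(0.09899328317581164), np.float64(0.09899328317567767)])
led 4 (array([496.17384785, 269.42417943,  20.65971352]), [np.float64(0.09141896579494359), np.float64(0.09141896579504327)])
led 3 (array([490.01984012, 227.97161979,  20.51109535]), [np.float64(0.05993978512235449), np.float64(0.0599397851224408)])
led 2 (array([483.74950472, 186.48197764,  20.40079035]), [np.float64(0.1529572564278334), np.float64(0.15295725642788283)])
led 1 (array([477.61542723, 144.82051764,  20.4788485 ]), [np.float64(0.08060763560935065), np.float64(0.08060763560923627)])
led 0 (array([471.75279299, 103.3427724 ,  21.04736333]), [np.float64(0.11577073511531276), np.float64(0.11577073511537478)])
w1 front edge x at y=165: 471.39 yaw deg -8.52 0.0
w2 front edge x at y=165: 470.78 yaw deg -7.71 0.96
w1 corner [451.8  26.1  20. ]
w1 corner [495.1 315.3  20. ]
w2 corner [451.7  24.5  20. ]
gripbar front edge top mid [530.9 179.9  53. ]
gripbar front edge top mid [530.8 177.1  53. ]
```

Run:
```python
from h import *
w=load("w2");t=load("top0")
def cells(c,box,lo,hi):
    g=cv2.cvtColor(np.ascontiguousarray(c[0]),cv2.COLOR_RGB2GRAY);m=np.zeros_like(g);x0,y0,x1,y1=box;m[y0:y1,x0:x1]=g[y0:y1,x0:x1]>150
    return blobs(g,m,lo,hi)
W=cells(w,(30,88,180,272),100,900);T=cells(t,(346,222,416,324),30,400)
print(W);print(T)
for b in W:
    P=plane(w,b[0],17.2)
    tb=min(T,key=lambda q:np.linalg.norm(plane(t,q[0],17.2)-P))
    X,e=tri([(w,b[0]),(t,tb[0])]);print(P.round(1),plane(t,tb[0],17.2).round(1),X.round(1),np.round(e[0],2))
```

```text
[([176.92, 106.07], 211, [8, 51]), ([129.67, 125.44], 584, [27, 28]), ([141.05, 188.99], 509, [26, 25]), ([77.52, 190.88], 507, [26, 25]), ([150.87, 246.8], 455, [25, 24]), ([90.8, 250.22], 445, [25, 23]), ([48.58, 266.23], 375, [37, 13])]
[]Traceback (most recent call last):
  File "<stdin>", line 10, in <module>
ValueError: min() iterable argument is empty
```

Run:
```python
from h import *
w=load("w2");t=load("top0")
W=[[129.67,125.44],[141.05,188.99],[77.52,190.88],[150.87,246.8],[90.8,250.22]]
g=cv2.cvtColor(np.ascontiguousarray(t[0]),cv2.COLOR_RGB2GRAY);m=np.zeros_like(g);m[222:324,350:414]=g[222:324,350:414]>95
T=blobs(g,m,30,400);print(T)
P=np.array([plane(w,b,17.2) for b in W])
for p,b in zip(P,W):
    tb=min(T,key=lambda q:np.linalg.norm(plane(t,q[0],17.2)-p)) if T else None
    X,e=tri([(w,b),(t,tb[0])]);print(p.round(1),plane(t,tb[0],17.2).round(1),X.round(1),np.round(e[0],2))
ideal=np.array([[-55,29],[0,29],[0,-29],[55,29],[55,-29]],float)
A,Bm=ideal-ideal.mean(0),P[:,:2]-P[:,:2].mean(0);a=np.arctan2((A[:,0]*Bm[:,1]-A[:,1]*Bm[:,0]).sum(),(A*Bm).sum());Rz=np.array([[np.cos(a),-np.sin(a)],[np.sin(a),np.cos(a)]]);o=P[:,:2].mean(0)-Rz@ideal.mean(0)
print("tray yaw",np.degrees(a),"o",o);print((o+ideal@Rz.T).round(1))
p,M=tool();print(p,M.round(4).tolist())
```

```text
[([366.14, 237.24], 154, [15, 14]), ([400.81, 239.46], 159, [14, 14]), ([364.01, 269.84], 164, [15, 15]), ([399.54, 273.3], 164, [14, 14]), ([362.14, 303.81], 170, [15, 15])]
[ 495.1 -112.8   17.2] [ 494.4 -113.7   17.2] [ 494.7 -113.9   14.7] 0.08
[ 549.8 -117.7   17.2] [ 549.3 -118.8   17.2] [ 549.9 -119.1   14.3] 0.11
[ 543.2 -174.9   17.2] [ 542.3 -176.    17.2] [ 543.  -176.4   14.7] 0.31
[ 603.8 -123.1   17.2] [ 603.1 -124.4   17.2] [ 604.1 -124.7   14. ] 0.35
[ 598.9 -179.8   17.2] [ 598.1 -180.9   17.2] [ 598.9 -181.2   15.1] 0.41
tray yaw -5.404365511208088 o [ 546.66182127 -146.37313427]
[[ 494.6 -112.3]
 [ 549.4 -117.5]
 [ 543.9 -175.2]
 [ 604.1 -122.7]
 [ 598.7 -180.4]]
[600.60819649  40.27242977 217.64381689] [[-0.9896, 0.144, -0.0003], [0.144, 0.9896, 0.0017], [0.0005, 0.0017, -1.0]]
```

```bash
cat >> h.py <<'E'
import json,os
O=np.array([541.4,159.7]);XA=np.array([.9894,-.1455]);YA=np.array([.1455,.9894])
def ch(x,y,z): return np.array([*(O+x*XA+y*YA),z])   # charger (x,y), world z
# commanded pose book-keeping: p + yaw angle of tool x (tool down): tx=(c,s,0), ty=(s,-c,0)->, z down
def axes(th): c,s=np.cos(th),np.sin(th); return np.array([[c,s,0],[s,-c,0],[0,0,-1]])
def rd():
    d=json.load(open("cmd.json")); return np.array(d[:3]),d[3]
def apply(lin,rz=0):
    p,th=rd(); p=p+axes(th).T@(np.array(lin)*300); json.dump([*p,th-rz*np.pi],open("cmd.json","w")); print("cmd",p.round(2),np.degrees(th-rz*np.pi).round(2),"meas",tool()[0].round(2))
def need(*ts):
    p,th=rd()
    for t in ts: print(np.round(axes(th)@(np.array(t)-p)/300,4).tolist())
E
python3 - <<'E'
from h import *
q=[.116,.993]; th=2*np.arctan2(q[1],q[0]); print(np.degrees(th))
json.dump([144.199,608.141,247.653,th],open("cmd.json","w"))
apply([-.893,-.547,.05]);apply([-.893,-.547,.05],-.027);apply([-.1,-.417,0])
_,M=tool();print(np.degrees(np.arctan2(M[1,0],M[0,0])), np.degrees(np.arctan2(M[0,1],M[1,1])))
E
```

```text
166.67407274505794
cmd [367.06 386.71 232.65] 166.67 meas [600.61  40.27 217.64]
cmd [589.93 165.28 217.65] 171.53 meas [600.61  40.27 217.64]
cmd [601.18  37.13 217.65] 171.53 meas [600.61  40.27 217.64]
171.72037087222972 8.279678391439159
```

Run:
```python
from h import *
json.dump([600.6,39.8,217.6,np.radians(171.65)],open("cmd.json","w"))
print([tool()[0].round(2).tolist() for _ in range(3)])
need(ch(-36,18,110),ch(-36,18,67),ch(24,18,67),ch(10,18,150))
```

```text
[[600.61, 40.27, 217.64], [600.61, 40.27, 217.64], [600.61, 40.27, 217.64]]
[0.3733, 0.4268, 0.3587]
[0.3733, 0.4268, 0.502]
[0.1733, 0.4268, 0.502]
[0.2199, 0.4268, 0.2253]
```

Request:
arm_command([
  {"fingers": -1,"linear": [0.373,0.427,0.359],"rotation": [0,0,0]},
  {"fingers": -1,"linear": [0.373,0.427,0.359],"rotation": [0,0,0]},
  {"fingers": -1,"linear": [0.373,0.427,0.359],"rotation": [0,0,0]},
  {"fingers": -1,"linear": [0.373,0.427,0.359],"rotation": [0,0,0]},
  {"fingers": -1,"linear": [0.373,0.427,0.359],"rotation": [0,0,0]},
  {"fingers": -1,"linear": [0.373,0.427,0.359],"rotation": [0,0,0]},
  {"fingers": -1,"linear": [0.373,0.427,0.359],"rotation": [0,0,0]},
  {"fingers": -1,"linear": [0.373,0.427,0.359],"rotation": [0,0,0]},
  {"fingers": -1,"linear": [0.373,0.427,0.359],"rotation": [0,0,0]},
  {"fingers": -1,"linear": [0.373,0.427,0.359],"rotation": [0,0,0]},
  {"fingers": -1,"linear": [0.373,0.427,0.359],"rotation": [0,0,0]},
  {"fingers": -1,"linear": [0.373,0.427,0.359],"rotation": [0,0,0]},
])

```text
time_s: 3.33
position: [509.9, 179.6, 110.4]
eef_rot: [0.0, 0.075, 0.997, 0.0]
contact_force: [-0.6, -0.3, -0.2]
gripper_width: 11.2
gripper_force: 0.0
```

Run:
```python
from h import *
apply([.373,.427,.359]);m=[]
for i in range(4): m.append(tool()[0]); (grab("top","t1") if i==0 else imaging.camera("side"))
print(np.array(m).round(1).tolist(),arm.get_obs()["gripper_width"])
_,M=tool();print(M.round(4).tolist());need(ch(-36,18,67),ch(24,18,67))
```

```text
cmd [508.49 182.79 109.9 ] 171.65 meas [509.87 179.62 110.4 ]
[[509.9, 179.6, 110.4], [509.7, 179.7, 110.3], [509.6, 179.8, 110.2], [509.5, 179.9, 110.1]] 0.48057677738392696
[[-0.989, 0.148, 0.0002], [0.148, 0.989, 0.0001], [-0.0001, 0.0002, -1.0]]
[0.0003, -0.0002, 0.143]
[-0.1997, -0.0002, 0.143]
```

Run:
```python
from h import *
json.dump([601.18,37.13,217.65,np.radians(171.55)],open("cmd.json","w"))
apply([.373,.427,.359])
need(ch(-36,18,67),ch(24,18,67),ch(29,18,67))
```

```text
cmd [509.32 180.28 109.95] 171.55 meas [509.43 179.98 110.05]
[0.0042, 0.0077, 0.1432]
[-0.1958, 0.008, 0.1432]
[-0.2124, 0.008, 0.1432]
```

Request:
arm_command([
  {"fingers": -1,"linear": [0.004,0.008,0.07],"rotation": [0,0,0]},
  {"fingers": -1,"linear": [0.004,0.008,0.143],"rotation": [0,0,0]},
  {"fingers": -1,"linear": [0.004,0.008,0.143],"rotation": [0,0,0]},
  {"fingers": -1,"linear": [-0.03,0.008,0.143],"rotation": [0,0,0]},
  {"fingers": -1,"linear": [-0.07,0.008,0.143],"rotation": [0,0,0]},
  {"fingers": -1,"linear": [-0.11,0.008,0.143],"rotation": [0,0,0]},
  {"fingers": -1,"linear": [-0.15,0.008,0.143],"rotation": [0,0,0]},
  {"fingers": -1,"linear": [-0.18,0.008,0.143],"rotation": [0,0,0]},
  {"fingers": -1,"linear": [-0.195,0.008,0.143],"rotation": [0,0,0]},
  {"fingers": -1,"linear": [-0.195,0.008,0.143],"rotation": [0,0,0]},
  {"fingers": -1,"linear": [-0.195,0.008,0.143],"rotation": [0,0,0]},
  {"fingers": -1,"linear": [-0.195,0.008,0.143],"rotation": [0,0,0]},
])

```text
time_s: 4.53
position: [566.3, 174.0, 67.6]
eef_rot: [-0.001, 0.074, 0.997, -0.0]
contact_force: [-5.7, 0.6, 3.7]
gripper_width: 0.9
gripper_force: 3.1
```

Run:
```python
from h import *
apply([-.195,.008,.143])
c=grab("top","t2");p,M=tool();print(p.round(1),arm.get_obs()["contact_force"])
cv2.imwrite("pics/t2c.png",cv2.resize(c[0][210:350,80:440,::-1],None,fx=2.2,fy=2.2,interpolation=cv2.INTER_CUBIC))
need(ch(24,18,67),ch(30,18,67))
```

```text
cmd [567.54 174.06  67.05] 171.55 meas [566.34 174.01  67.65]
[566.3 174.   67.6] [-5.47782467  0.20741458  2.90793419]
[-0.0008, -0.0, 0.0002]
[-0.0208, -0.0, 0.0002]
```

View pics/t2c.png

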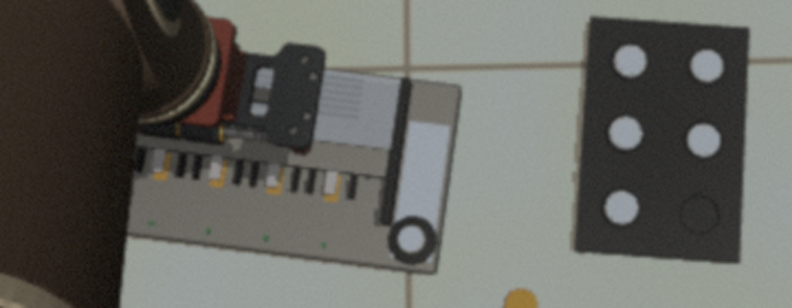

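The cover is at the rear, and the leaves and rails of the bays are visible at (160–330, 160–185). All five cells are still in the tray.

```bash
cat >> h.py <<'E'
def tcells(name="tt"):
    t=grab("top",name);g=cv2.cvtColor(np.ascontiguousarray(t[0]),cv2.COLOR_RGB2GRAY);m=np.zeros_like(g);m[222:326,350:416]=g[222:326,350:416]>95
    for b in blobs(g,m,60,400): print(plane(t,b[0],17.2).round(1),b[1:])
E
python3 - <<'E'
from h import *
A=[494.8,-113,0]
need(ch(27,18,67),ch(20,18,130),[*A[:2],90],[*A[:2],38])
E
```

```text
[-0.0108, -0.0, 0.0002]
[0.0126, -0.0, -0.2098]
[0.0992, -0.9821, -0.0765]
[0.0992, -0.9821, 0.0968]
```

Request:
arm_command([
  {"fingers": -1,"linear": [-0.01,0,0],"rotation": [0,0,0]},
  {"fingers": -1,"linear": [-0.01,0,0],"rotation": [0,0,0]},
  {"fingers": -1,"linear": [-0.01,0,0],"rotation": [0,0,0]},
  {"fingers": -1,"linear": [-0.01,0,0],"rotation": [0,0,0]},
])

```text
time_s: 4.92
position: [566.6, 174.0, 67.5]
eef_rot: [-0.004, 0.073, 0.997, -0.0]
contact_force: [-14.6, 0.7, 11.6]
gripper_width: 0.6
gripper_force: 7.6
```

Request:
arm_command([
  {"fingers": -1,"linear": [0.022,0,-0.12],"rotation": [0,0,0]},
  {"fingers": -1,"linear": [0.022,0,-0.21],"rotation": [0,0,0]},
  {"fingers": -0.09,"linear": [0.109,-0.982,-0.077],"rotation": [0,0,0]},
  {"fingers": -0.09,"linear": [0.109,-0.982,-0.077],"rotation": [0,0,0]},
  {"fingers": -0.09,"linear": [0.109,-0.982,-0.077],"rotation": [0,0,0]},
  {"fingers": -0.09,"linear": [0.109,-0.982,-0.077],"rotation": [0,0,0]},
  {"fingers": -0.09,"linear": [0.109,-0.982,-0.077],"rotation": [0,0,0]},
  {"fingers": -0.09,"linear": [0.109,-0.982,-0.077],"rotation": [0,0,0]},
  {"fingers": -0.09,"linear": [0.109,-0.982,-0.077],"rotation": [0,0,0]},
  {"fingers": -0.09,"linear": [0.109,-0.982,-0.077],"rotation": [0,0,0]},
  {"fingers": -0.09,"linear": [0.109,-0.982,-0.077],"rotation": [0,0,0]},
  {"fingers": -0.09,"linear": [0.109,-0.982,-0.077],"rotation": [0,0,0]},
])

```text
time_s: 5.92
position: [495.5, -113.2, 90.9]
eef_rot: [0.001, 0.075, 0.997, 0.0]
contact_force: [0.0, 0.2, -0.2]
gripper_width: 39.8
gripper_force: 0.0
```

Run:
```python
from h import *
apply([-.01,0,0]);apply([.109,-.982,-.077])
c=grab("top","t3");g=grab("wrist","w3");print([tool()[0].round(2).tolist(),arm.get_obs()["gripper_width"]])
A=[494.8,-113]
need([*A,90],[*A,38])
print("pred cell in wrist",proj(g,[494.8,-113,17.2]),"tip mid",proj(g,tool()[0]-[0,0,25]))
```

```text
cmd [570.5  173.62  67.05] 171.55 meas [ 495.48 -113.23   90.88]
cmd [ 494.87 -112.98   90.15] 171.55 meas [ 495.48 -113.23   90.88]
[[495.77, -111.39, 90.67], 40.423165959974455]
[0.0002, -0.0001, 0.0005]
[0.0002, -0.0001, 0.1738]
pred cell in wrist [319.2042564 261.0730466] tip mid [321.98045818 295.14514745]
```

View pics/w3.png

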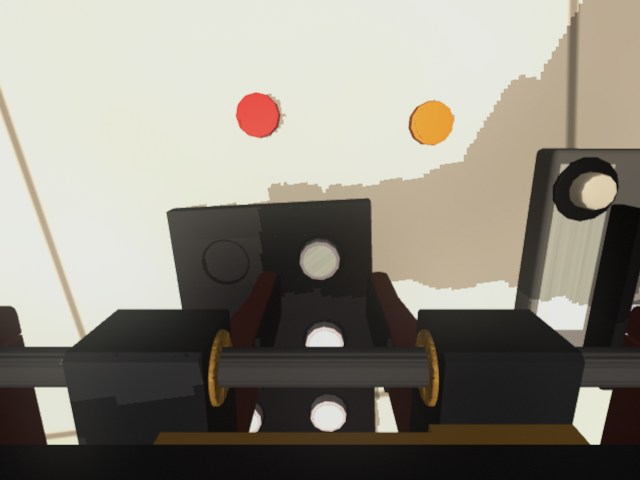

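The cell is at (319,259), within 2 px of the prediction and centred between the fingers.

Request:
arm_command([
  {"fingers": -0.09,"linear": [0,0,0.1],"rotation": [0,0,0]},
  {"fingers": -0.09,"linear": [0,0,0.174],"rotation": [0,0,0]},
  {"fingers": -0.09,"linear": [0,0,0.174],"rotation": [0,0,0]},
  {"fingers": -0.09,"linear": [0,0,0.174],"rotation": [0,0,0]},
  {"fingers": -1,"linear": [0,0,0.174],"rotation": [0,0,0]},
  {"fingers": -1,"linear": [0,0,0.174],"rotation": [0,0,0]},
  {"fingers": -1,"linear": [0,0,0.174],"rotation": [0,0,0]},
  {"fingers": -1,"linear": [0,0,0.174],"rotation": [0,0,0]},
  {"fingers": -1,"linear": [0,0,0.174],"rotation": [0,0,0]},
  {"fingers": -1,"linear": [0,0,0.174],"rotation": [0,0,0]},
], squeeze=20)

```text
time_s: 6.85
position: [494.9, -112.8, 38.1]
eef_rot: [0.0, 0.074, 0.997, 0.0]
contact_force: [0.4, 0.8, 1.3]
gripper_width: 23.3
gripper_force: 20.0
```

Run:
```python
from h import *
apply([0,0,.174])
p=rd()[0]
need([p[0],p[1],90],ch(-44,-66,80),ch(-44,-66,48.8))
```

```text
cmd [ 494.87 -112.98   37.95] 171.55 meas [ 494.85 -112.78   38.08]
[0.0, 0.0, -0.1735]
[0.1265, 0.7016, -0.1402]
[0.1265, 0.7016, -0.0362]
```

Request:
arm_command([
  {"fingers": -1,"linear": [0,0,-0.07],"rotation": [0,0,0]},
  {"fingers": -1,"linear": [0,0,-0.17],"rotation": [0,0,0]},
  {"fingers": -1,"linear": [0.06,0.3,-0.17],"rotation": [0,0,0]},
  {"fingers": -1,"linear": [0.126,0.702,-0.14],"rotation": [0,0,0]},
  {"fingers": -1,"linear": [0.126,0.702,-0.14],"rotation": [0,0,0]},
  {"fingers": -1,"linear": [0.126,0.702,-0.14],"rotation": [0,0,0]},
  {"fingers": -1,"linear": [0.126,0.702,-0.14],"rotation": [0,0,0]},
  {"fingers": -1,"linear": [0.126,0.702,-0.14],"rotation": [0,0,0]},
  {"fingers": -1,"linear": [0.126,0.702,-0.14],"rotation": [0,0,0]},
  {"fingers": -1,"linear": [0.126,0.702,-0.14],"rotation": [0,0,0]},
  {"fingers": -1,"linear": [0.126,0.702,-0.14],"rotation": [0,0,0]},
])

```text
time_s: 7.77
position: [488.4, 98.9, 80.0]
eef_rot: [-0.0, 0.075, 0.997, -0.0]
contact_force: [0.7, 0.5, -0.0]
gripper_width: 23.6
gripper_force: 20.0
```

Run:
```python
from h import *
apply([.126,.702,-.14])
g=grab("wrist","w4");grab("top","t4");print(tool()[0],proj(g,tool()[0]-[0,0,25]),"bay home px",proj(g,ch(-19.75,-66,20)),proj(g,ch(-25,-66,29.5)),proj(g,ch(-44,-66,20)),"lastbar",proj(g,ch(-70,-66,20)))
need(ch(-44,-66,48.8))
```

```text
cmd [488.43 100.89  79.95] 171.55 meas [488.42  98.91  79.96]
[488.5255029   98.77141454  80.03921207] [320.47887042 295.74274668] bay home px [324.54050369 309.45885999] [324.58057457 308.25208988] [324.47770754 269.48561425] lastbar [324.40607861 223.88980995]
[0.0005, -0.0004, 0.1038]
```

View pics/w4.png

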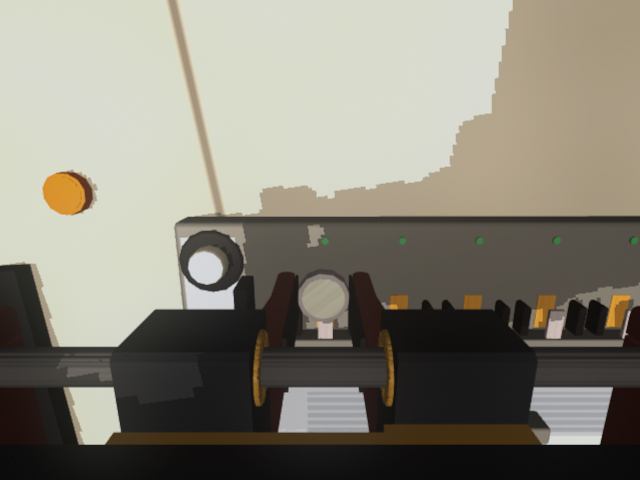

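The cell is held between the fingers at (323,298), over the apron and about 1 mm from in line with its bay's green mark at (325,240).

Request:
arm_command([
  {"fingers": -1,"linear": [0,0.001,0.04],"rotation": [0,0,0]},
  {"fingers": -1,"linear": [0,0.001,0.08],"rotation": [0,0,0]},
  {"fingers": -1,"linear": [0,0.001,0.104],"rotation": [0,0,0]},
  {"fingers": -1,"linear": [0,0.001,0.104],"rotation": [0,0,0]},
  {"fingers": -1,"linear": [0,0.001,0.104],"rotation": [0,0,0]},
  {"fingers": -0.25,"linear": [0,0.001,0.104],"rotation": [0,0,0]},
  {"fingers": -0.25,"linear": [0,0.001,0.104],"rotation": [0,0,0]},
  {"fingers": -0.25,"linear": [0,0.001,0.104],"rotation": [0,0,0]},
  {"fingers": -0.25,"linear": [0,0.001,0.08],"rotation": [0,0,0]},
  {"fingers": -0.25,"linear": [0,0.001,0.04],"rotation": [0,0,0]},
])

```text
time_s: 8.7
position: [487.7, 101.0, 67.9]
eef_rot: [-0.001, 0.074, 0.997, -0.0]
contact_force: [0.0, -0.9, 0.5]
gripper_width: 32.6
gripper_force: 0.0
```

Run:
```python
from h import *
apply([0,.001,.04]);print(arm.get_obs()["gripper_width"])
need(ch(-76,-66,68),ch(-76,-66,47.5),ch(-60,-66,47.5),ch(-43,-66,47.5))
```

```text
cmd [488.47 101.19  67.95] 171.55 meas [487.74 101.01  67.88]
32.577474269431335
[0.1072, -0.0015, -0.0002]
[0.1072, -0.0015, 0.0682]
[0.0538, -0.0015, 0.0682]
[-0.0028, -0.0014, 0.0682]
```

Request:
arm_command([
  {"fingers": -1,"linear": [0.06,0,0],"rotation": [0,0,0]},
  {"fingers": -1,"linear": [0.113,0,0],"rotation": [0,0,0]},
  {"fingers": -1,"linear": [0.113,0,0.03],"rotation": [0,0,0]},
  {"fingers": -1,"linear": [0.113,0,0.068],"rotation": [0,0,0]},
  {"fingers": -1,"linear": [0.113,0,0.068],"rotation": [0,0,0]},
  {"fingers": -1,"linear": [0.08,0,0.068],"rotation": [0,0,0]},
  {"fingers": -1,"linear": [0.055,0,0.068],"rotation": [0,0,0]},
  {"fingers": -1,"linear": [0.035,0,0.068],"rotation": [0,0,0]},
  {"fingers": -1,"linear": [0.015,0,0.068],"rotation": [0,0,0]},
  {"fingers": -1,"linear": [0.005,0,0.068],"rotation": [0,0,0]},
  {"fingers": -1,"linear": [0,0,0.068],"rotation": [0,0,0]},
  {"fingers": -1,"linear": [0,0,0.068],"rotation": [0,0,0]},
])

```text
time_s: 9.7
position: [488.8, 101.0, 47.6]
eef_rot: [0.0, 0.074, 0.997, 0.0]
contact_force: [-0.7, 0.0, -0.8]
gripper_width: 0.8
gripper_force: 0.0
```

Run:
```python
from h import *
apply([0,0,.068])
g=grab("wrist","w5");c=grab("top","t5");print(arm.get_obs()["contact_force"],arm.get_obs()["gripper_width"])
a=cv2.resize(g[0][200:320,150:490,::-1],None,fx=2.3,fy=2.3);cv2.imwrite("pics/w5c.png",a)
```

```text
cmd [488.47 101.19  47.55] 171.55 meas [488.8  101.04  47.58]
[ 0.6395906  -0.47934147 -0.1973184 ] 0.6788283594496511
```

View pics/w5c.png

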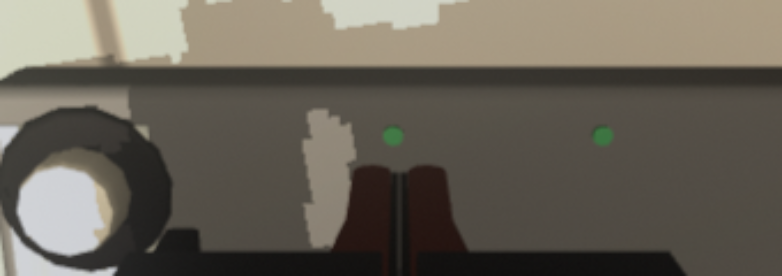

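The closed fingers are on the apron, in line with the mark. The stop has not been felt yet, so I keep pushing.

Request:
arm_command([
  {"fingers": -1,"linear": [-0.004,0,0],"rotation": [0,0,0]},
  {"fingers": -1,"linear": [-0.008,0,0],"rotation": [0,0,0]},
  {"fingers": -1,"linear": [-0.01,0,0],"rotation": [0,0,0]},
  {"fingers": -1,"linear": [-0.01,0,0],"rotation": [0,0,0]},
  {"fingers": -1,"linear": [-0.01,0,0],"rotation": [0,0,0]},
])

```text
time_s: 10.22
position: [490.0, 100.9, 47.3]
eef_rot: [-0.001, 0.074, 0.997, -0.0]
contact_force: [-5.2, 0.7, 2.9]
gripper_width: 0.3
gripper_force: 2.6
```

```bash
cat >> h.py <<'E'
def plan(cell,y):
    p,th=rd();A=axes(th);f=lambda a,b:np.round(A@(np.array(b)-a)/300,3).tolist()
    up=[*cell,90];gr=np.array([*cell,38.]);pl=ch(-44,y,80)
    print("A",f(p,up),"z100",round((100-p[2])/-300,3));print("C",f(gr,pl))
E
python3 - <<'E'
from h import *
apply([-.01,0,0])
tcells("t6");w=load("top0");t=load("t6");print("bay4 px",proj(t,ch(-19.75,-66,27.7)))
plan([549.5,-118],-24)
c=proj(t,ch(-30,-66,20)).astype(int);cv2.imwrite("pics/t6c.png",cv2.resize(t[0][c[1]-40:c[1]+40,c[0]-60:c[0]+60,::-1],None,fx=5,fy=5))
E
```

```text
cmd [491.44 100.75  47.55] 171.55 meas [489.97 100.93  47.31]
[ 603.3 -124.2   17.2] (173, [15, 15])
[ 598.1 -181.1   17.2] (170, [15, 14])
[ 549.1 -118.8   17.2] (175, [15, 15])
[ 542.3 -175.9   17.2] (175, [15, 15])
bay4 px [229.51951648 294.96112791]
A [-0.299, -0.693, -0.141] z100 -0.175
C [0.309, 0.831, -0.14]
```

Request:
arm_command([
  {"fingers": -1,"linear": [0.04,0,-0.02],"rotation": [0,0,0]},
  {"fingers": -1,"linear": [0.04,0,-0.12],"rotation": [0,0,0]},
  {"fingers": -1,"linear": [0.0,-0.1,-0.175],"rotation": [0,0,0]},
  {"fingers": -0.09,"linear": [-0.299,-0.693,-0.141],"rotation": [0,0,0]},
  {"fingers": -0.09,"linear": [-0.299,-0.693,-0.141],"rotation": [0,0,0]},
  {"fingers": -0.09,"linear": [-0.299,-0.693,-0.141],"rotation": [0,0,0]},
  {"fingers": -0.09,"linear": [-0.299,-0.693,-0.141],"rotation": [0,0,0]},
  {"fingers": -0.09,"linear": [-0.299,-0.693,-0.141],"rotation": [0,0,0]},
  {"fingers": -0.09,"linear": [-0.299,-0.693,-0.141],"rotation": [0,0,0]},
  {"fingers": -0.09,"linear": [-0.299,-0.693,-0.141],"rotation": [0,0,0]},
  {"fingers": -0.09,"linear": [-0.299,-0.693,-0.141],"rotation": [0,0,0]},
  {"fingers": -0.09,"linear": [-0.299,-0.693,-0.141],"rotation": [0,0,0]},
])

```text
time_s: 11.27
position: [549.2, -116.4, 90.0]
eef_rot: [-0.0, 0.073, 0.997, 0.0]
contact_force: [0.2, 0.3, -0.1]
gripper_width: 39.6
gripper_force: 0.0
```

```bash
cat >> h.py <<'E'
def homecheck(name,bays):
    # brightest-blob centre of the metal cell near each bay in top view
    t=load(name)
    for y in bays:
        u=proj(t,ch(-19.75,y,27.7));x0,y0=int(u[0])-14,int(u[1])-14
        print(y,u.round(1))
E
python3 - <<'E'
from h import *
apply([-.299,-.693,-.141])
g=grab("wrist","w6");t=grab("top","t7");print(arm.get_obs()["gripper_width"])
a=np.ascontiguousarray(g[0]);gr=cv2.cvtColor(a,cv2.COLOR_RGB2GRAY)
print("cell pred",proj(g,[549.5,-118,17.2]))
c=proj(t,ch(-30,-24,20)).astype(int);im=cv2.resize(t[0][c[1]-40:c[1]+40,c[0]-50:c[0]+60,::-1],None,fx=5,fy=5)
im2=cv2.resize(g[0][200:345,200:460,::-1],None,fx=2.1,fy=2.1);H=max(im.shape[1],im2.shape[1])
v=np.zeros((im.shape[0]//1,H,3),np.uint8);v2=np.zeros((im2.shape[0],H,3),np.uint8);v[:,:im.shape[1]]=im;v2[:,:im2.shape[1]]=im2
cv2.imwrite("pics/m7.png",cv2.resize(np.vstack([v,v2]),None,fx=.8,fy=.8));print(v.shape,v2.shape,proj(t,ch(-19.75,-66,27.7))-c+[50,40])
E
```

```text
cmd [ 549.61 -118.08   89.85] 171.55 meas [ 549.16 -116.39   89.97]
39.70438051374699
cell pred [318.48321706 263.8489307 ]
(400, 550, 3) (304, 550, 3) [76.51951648 36.96112791]
```

View pics/m7.png

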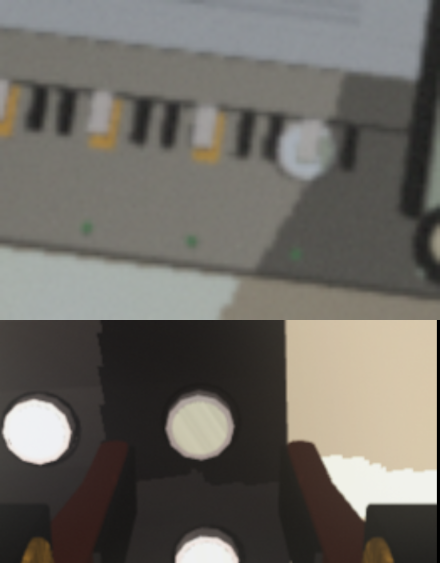

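The first cell is home in bay4, under the leaf, at crop (76,37) against the predicted (76.5,37). The second cell is centred between the fingers.

Request:
arm_command([
  {"fingers": -0.09,"linear": [0,0,0.1],"rotation": [0,0,0]},
  {"fingers": -0.09,"linear": [0,0,0.173],"rotation": [0,0,0]},
  {"fingers": -0.09,"linear": [0,0,0.173],"rotation": [0,0,0]},
  {"fingers": -0.09,"linear": [0,0,0.173],"rotation": [0,0,0]},
  {"fingers": -1,"linear": [0,0,0.173],"rotation": [0,0,0]},
  {"fingers": -1,"linear": [0,0,0.173],"rotation": [0,0,0]},
  {"fingers": -1,"linear": [0,0,0.173],"rotation": [0,0,0]},
  {"fingers": -1,"linear": [0,0,0.173],"rotation": [0,0,0]},
  {"fingers": -1,"linear": [0,0,0.173],"rotation": [0,0,0]},
  {"fingers": -1,"linear": [0,0,0.173],"rotation": [0,0,0]},
], squeeze=20)

```text
time_s: 12.2
position: [549.4, -117.9, 38.0]
eef_rot: [0.0, 0.074, 0.997, 0.0]
contact_force: [-0.5, 1.7, 0.8]
gripper_width: 23.4
gripper_force: 20.0
```

Request:
arm_command([
  {"fingers": -1,"linear": [0,0,-0.07],"rotation": [0,0,0]},
  {"fingers": -1,"linear": [0,0,-0.17],"rotation": [0,0,0]},
  {"fingers": -1,"linear": [0.2,0.5,-0.17],"rotation": [0,0,0]},
  {"fingers": -1,"linear": [0.309,0.831,-0.14],"rotation": [0,0,0]},
  {"fingers": -1,"linear": [0.309,0.831,-0.14],"rotation": [0,0,0]},
  {"fingers": -1,"linear": [0.309,0.831,-0.14],"rotation": [0,0,0]},
  {"fingers": -1,"linear": [0.309,0.831,-0.14],"rotation": [0,0,0]},
  {"fingers": -1,"linear": [0.309,0.831,-0.14],"rotation": [0,0,0]},
  {"fingers": -1,"linear": [0.309,0.831,-0.14],"rotation": [0,0,0]},
  {"fingers": -1,"linear": [0.309,0.831,-0.14],"rotation": [0,0,0]},
  {"fingers": -1,"linear": [0.309,0.831,-0.14],"rotation": [0,0,0]},
  {"fingers": -1,"linear": [0.309,0.831,-0.14],"rotation": [0,0,0]},
])

```text
time_s: 13.2
position: [494.8, 140.8, 80.0]
eef_rot: [0.0, 0.074, 0.997, -0.0]
contact_force: [0.7, 0.0, 0.2]
gripper_width: 23.4
gripper_force: 20.0
```

```bash
cat >> h.py <<'E'
def heldcheck(name,y):
    g=grab("wrist",name);a=cv2.cvtColor(np.ascontiguousarray(g[0]),cv2.COLOR_RGB2GRAY)
    e=cv2.HoughCircles(cv2.GaussianBlur(a[262:335,280:370],(3,3),0),cv2.HOUGH_GRADIENT,1,50,param1=80,param2=12,minRadius=20,maxRadius=30)
    print("held circle",None if e is None else (e[0]+[280,262,0]).round(1).tolist(),"LED pred",proj(g,ch(-60.8,y,20)).round(1),"w,f",arm.get_obs()["gripper_width"],arm.get_obs()["gripper_force"])
    i=g[0].astype(int);m=(i[...,1]-np.maximum(i[...,0],i[...,2]))>18
    print("leds",[b[0] for b in blobs(i,m,6,150)])
E
python3 - <<'E'
from h import *
apply([0,0,.173]);apply([.309,.831,-.14])
heldcheck("w7",-24);tcells("t8");need(ch(-44,-24,48.8))
E
```

```text
cmd [ 549.61 -118.08   37.95] 171.55 meas [494.76 140.83  79.98]
cmd [494.55 142.14  79.95] 171.55 meas [494.76 140.83  79.98]
held circle [[323.5, 296.5, 22.8]] LED pred [323.7 240. ] w,f 23.327656268578924 19.999856650829315
leds [[246.89, 240.37], [324.07, 240.44], [401.38, 240.27], [478.43, 240.33], [555.62, 240.25]]
[ 603.2 -124.3   17.2] (171, [15, 15])
[ 598.3 -181.    17.2] (167, [15, 14])
[ 542.3 -176.    17.2] (171, [14, 15])
[0.0007, 0.0006, 0.1038]
```

Request:
arm_command([
  {"fingers": -1,"linear": [0.001,0.001,0.04],"rotation": [0,0,0]},
  {"fingers": -1,"linear": [0.001,0.001,0.08],"rotation": [0,0,0]},
  {"fingers": -1,"linear": [0.001,0.001,0.104],"rotation": [0,0,0]},
  {"fingers": -1,"linear": [0.001,0.001,0.104],"rotation": [0,0,0]},
  {"fingers": -1,"linear": [0.001,0.001,0.104],"rotation": [0,0,0]},
  {"fingers": -0.25,"linear": [0.001,0.001,0.104],"rotation": [0,0,0]},
  {"fingers": -0.25,"linear": [0.001,0.001,0.104],"rotation": [0,0,0]},
  {"fingers": -0.25,"linear": [0.001,0.001,0.104],"rotation": [0,0,0]},
  {"fingers": -0.25,"linear": [0.001,0.001,0.08],"rotation": [0,0,0]},
  {"fingers": -0.25,"linear": [0.001,0.001,0.04],"rotation": [0,0,0]},
])

```text
time_s: 14.13
position: [493.6, 142.3, 67.9]
eef_rot: [-0.001, 0.074, 0.997, -0.0]
contact_force: [-0.8, 0.2, 0.9]
gripper_width: 32.8
gripper_force: 0.0
```

Request:
arm_command([
  {"fingers": -1,"linear": [0.06,0,0],"rotation": [0,0,0]},
  {"fingers": -1,"linear": [0.113,0,0],"rotation": [0,0,0]},
  {"fingers": -1,"linear": [0.113,0,0.068],"rotation": [0,0,0]},
  {"fingers": -1,"linear": [0.113,0,0.068],"rotation": [0,0,0]},
  {"fingers": -1,"linear": [0.08,0,0.068],"rotation": [0,0,0]},
  {"fingers": -1,"linear": [0.055,0,0.068],"rotation": [0,0,0]},
  {"fingers": -1,"linear": [0.035,0,0.068],"rotation": [0,0,0]},
  {"fingers": -1,"linear": [0.015,0,0.068],"rotation": [0,0,0]},
  {"fingers": -1,"linear": [0.003,0,0.068],"rotation": [0,0,0]},
  {"fingers": -1,"linear": [-0.006,0,0.068],"rotation": [0,0,0]},
  {"fingers": -1,"linear": [-0.01,0,0.068],"rotation": [0,0,0]},
  {"fingers": -1,"linear": [-0.01,0,0.068],"rotation": [0,0,0]},
])

```text
time_s: 15.13
position: [496.1, 141.9, 47.2]
eef_rot: [-0.001, 0.074, 0.997, -0.0]
contact_force: [-3.8, 0.3, 1.9]
gripper_width: 0.4
gripper_force: 2.0
```

Run:
```python
from h import *
apply([.001,.001,.04]);apply([-.01,0,.068]);plan([603.6,-123.6],18)
print(arm.get_obs()["contact_force"])
```

```text
cmd [494.3  142.48  67.95] 171.55 meas [496.1  141.93  47.25]
cmd [497.27 142.04  47.55] 171.55 meas [496.1  141.93  47.25]
A [-0.481, -0.824, -0.141] z100 -0.175
C [0.491, 0.963, -0.14]
[-3.84535527  0.27310784  1.87835087]
```

Request:
arm_command([
  {"fingers": -1,"linear": [0.04,0,-0.02],"rotation": [0,0,0]},
  {"fingers": -1,"linear": [0.04,0,-0.12],"rotation": [0,0,0]},
  {"fingers": -1,"linear": [0.0,-0.1,-0.175],"rotation": [0,0,0]},
  {"fingers": -0.09,"linear": [-0.481,-0.824,-0.141],"rotation": [0,0,0]},
  {"fingers": -0.09,"linear": [-0.481,-0.824,-0.141],"rotation": [0,0,0]},
  {"fingers": -0.09,"linear": [-0.481,-0.824,-0.141],"rotation": [0,0,0]},
  {"fingers": -0.09,"linear": [-0.481,-0.824,-0.141],"rotation": [0,0,0]},
  {"fingers": -0.09,"linear": [-0.481,-0.824,-0.141],"rotation": [0,0,0]},
  {"fingers": -0.09,"linear": [-0.481,-0.824,-0.141],"rotation": [0,0,0]},
  {"fingers": -0.09,"linear": [-0.481,-0.824,-0.141],"rotation": [0,0,0]},
  {"fingers": -0.09,"linear": [-0.481,-0.824,-0.141],"rotation": [0,0,0]},
  {"fingers": -0.09,"linear": [-0.481,-0.824,-0.141],"rotation": [0,0,0]},
])

```text
time_s: 16.13
position: [603.0, -123.6, 89.9]
eef_rot: [-0.0, 0.075, 0.997, 0.0]
contact_force: [-0.1, 0.9, 0.3]
gripper_width: 40.1
gripper_force: 0.0
```

```bash
cat >> h.py <<'E'
def cellcheck(name,cell):
    g=grab("wrist",name);u=proj(g,[*cell,17.2]);a=cv2.cvtColor(np.ascontiguousarray(g[0]),cv2.COLOR_RGB2GRAY)
    x0,y0=int(u[0])-32,int(u[1])-32
    e=cv2.HoughCircles(cv2.GaussianBlur(a[y0:y0+64,x0:x0+64],(3,3),0),cv2.HOUGH_GRADIENT,1,50,param1=80,param2=12,minRadius=15,maxRadius=24)
    print("pred",u.round(1),"seen",None if e is None else (e[0]+[x0,y0,0]).round(1).tolist(), None if e is None else plane(g,e[0][0][:2]+[x0,y0],17.2).round(1))
def bays(name,ys):
    t=grab("top",name);a=cv2.cvtColor(np.ascontiguousarray(t[0]),cv2.COLOR_RGB2GRAY)
    for y in ys:
        u=proj(t,ch(-19.75,y,27.7));x0,y0=int(u[0])-13,int(u[1])-13
        e=cv2.HoughCircles(cv2.resize(a[y0:y0+27,x0:x0+27],None,fx=4,fy=4,interpolation=cv2.INTER_CUBIC),cv2.HOUGH_GRADIENT,1,80,param1=60,param2=10,minRadius=26,maxRadius=36)
        print(y,"pred",u.round(1),"seen",None if e is None else (e[0][0]/4+[x0,y0,0]).round(1).tolist())
E
python3 - <<'E'
from h import *
apply([-.481,-.824,-.141]);cellcheck("w8",[603.6,-123.6]);bays("t9",[-66,-24])
E
```

```text
cmd [ 603.68 -123.68   89.85] 171.55 meas [ 602.96 -123.61   89.86]
pred [321.3 264. ] seen [[322.5, 265.5, 17.2]] [ 604.6 -123.1   17.2]
-66 pred [229.5 295. ] seen [229.4, 295.4, 7.2]
-24 pred [203.4 291.7] seen [203.6, 291.9, 7.4]
```

Both cells are home and the next one is where it was measured. I pick it up.

Request:
arm_command([
  {"fingers": -0.09,"linear": [0,0,0.1],"rotation": [0,0,0]},
  {"fingers": -0.09,"linear": [0,0,0.173],"rotation": [0,0,0]},
  {"fingers": -0.09,"linear": [0,0,0.173],"rotation": [0,0,0]},
  {"fingers": -0.09,"linear": [0,0,0.173],"rotation": [0,0,0]},
  {"fingers": -1,"linear": [0,0,0.173],"rotation": [0,0,0]},
  {"fingers": -1,"linear": [0,0,0.173],"rotation": [0,0,0]},
  {"fingers": -1,"linear": [0,0,0.173],"rotation": [0,0,0]},
  {"fingers": -1,"linear": [0,0,0.173],"rotation": [0,0,0]},
  {"fingers": -1,"linear": [0,0,0.173],"rotation": [0,0,0]},
  {"fingers": -1,"linear": [0,0,0.173],"rotation": [0,0,0]},
], squeeze=20)

```text
time_s: 17.07
position: [603.6, -123.3, 38.1]
eef_rot: [0.0, 0.074, 0.997, 0.0]
contact_force: [-0.1, 1.5, 2.4]
gripper_width: 23.1
gripper_force: 20.0
```

Request:
arm_command([
  {"fingers": -1,"linear": [0,0,-0.07],"rotation": [0,0,0]},
  {"fingers": -1,"linear": [0,0,-0.17],"rotation": [0,0,0]},
  {"fingers": -1,"linear": [0.3,0.6,-0.17],"rotation": [0,0,0]},
  {"fingers": -1,"linear": [0.491,0.963,-0.14],"rotation": [0,0,0]},
  {"fingers": -1,"linear": [0.491,0.963,-0.14],"rotation": [0,0,0]},
  {"fingers": -1,"linear": [0.491,0.963,-0.14],"rotation": [0,0,0]},
  {"fingers": -1,"linear": [0.491,0.963,-0.14],"rotation": [0,0,0]},
  {"fingers": -1,"linear": [0.491,0.963,-0.14],"rotation": [0,0,0]},
  {"fingers": -1,"linear": [0.491,0.963,-0.14],"rotation": [0,0,0]},
  {"fingers": -1,"linear": [0.491,0.963,-0.14],"rotation": [0,0,0]},
  {"fingers": -1,"linear": [0.491,0.963,-0.14],"rotation": [0,0,0]},
  {"fingers": -1,"linear": [0.491,0.963,-0.14],"rotation": [0,0,0]},
])

```text
time_s: 18.07
position: [499.6, 185.9, 79.8]
eef_rot: [-0.0, 0.072, 0.997, 0.0]
contact_force: [0.8, -0.8, 0.1]
gripper_width: 23.0
gripper_force: 20.0
```

Run:
```python
from h import *
apply([0,0,.173]);apply([.491,.963,-.14])
heldcheck("w9",18);tcells("t10");need(ch(-44,18,48.8))
```

```text
cmd [ 603.68 -123.68   37.95] 171.55 meas [499.56 185.87  79.82]
cmd [500.43 183.73  79.95] 171.55 meas [499.56 185.87  79.82]
held circle [[321.5, 294.5, 24.9]] LED pred [317.8 243.3] w,f 22.75736411716269 19.99932199716568
leds [[163.98, 242.98], [241.07, 243.56], [318.09, 244.0], [395.2, 244.2], [472.15, 244.65]]
[ 598.2 -181.1   17.2] (164, [15, 14])
[ 542.3 -176.    17.2] (168, [14, 15])
[-0.0001, 0.0006, 0.1038]
```

Request:
arm_command([
  {"fingers": -1,"linear": [0,0,0],"rotation": [0,0,0]},
  {"fingers": -1,"linear": [0,0,0],"rotation": [0,0,0]},
  {"fingers": -1,"linear": [0,0,0],"rotation": [0,0,0]},
  {"fingers": -1,"linear": [0,0,0],"rotation": [0,0,0]},
])

```text
time_s: 18.5
position: [500.7, 182.7, 80.0]
eef_rot: [0.0, 0.075, 0.997, -0.0]
contact_force: [0.4, -0.6, -0.9]
gripper_width: 23.1
gripper_force: 20.0
```

Run:
```python
from h import *
heldcheck("w10",18);g=load("w10");cv2.imwrite("pics/w10c.png",cv2.resize(g[0][200:345,220:420,::-1],None,fx=3,fy=3))
```

```text
held circle [[322.5, 299.5, 25.0]] LED pred [323.1 240.3] w,f 23.265278970751464 19.999522268772125
leds [[400.64, 240.81], [477.64, 240.81], [169.0, 241.0], [246.16, 240.96], [323.44, 240.93]]
```

View pics/w10c.png

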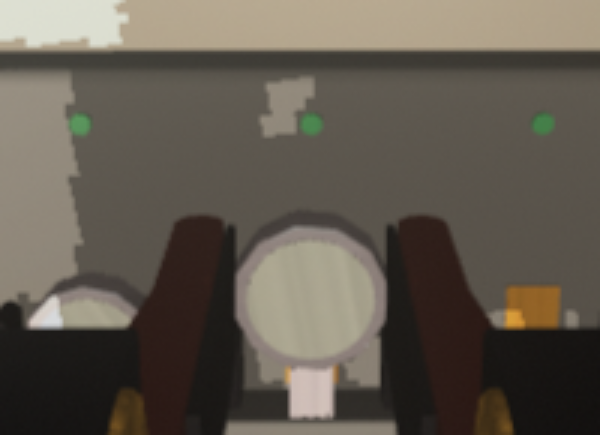

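Held flat and in line with the mark (323 against 322.5). I place it and push it in.

Request:
arm_command([
  {"fingers": -1,"linear": [0,0.001,0.04],"rotation": [0,0,0]},
  {"fingers": -1,"linear": [0,0.001,0.08],"rotation": [0,0,0]},
  {"fingers": -1,"linear": [0,0.001,0.104],"rotation": [0,0,0]},
  {"fingers": -1,"linear": [0,0.001,0.104],"rotation": [0,0,0]},
  {"fingers": -1,"linear": [0,0.001,0.104],"rotation": [0,0,0]},
  {"fingers": -0.25,"linear": [0,0.001,0.104],"rotation": [0,0,0]},
  {"fingers": -0.25,"linear": [0,0.001,0.104],"rotation": [0,0,0]},
  {"fingers": -0.25,"linear": [0,0.001,0.104],"rotation": [0,0,0]},
  {"fingers": -0.25,"linear": [0,0.001,0.08],"rotation": [0,0,0]},
  {"fingers": -0.25,"linear": [0,0.001,0.04],"rotation": [0,0,0]},
])

```text
time_s: 19.38
position: [499.8, 183.7, 67.8]
eef_rot: [-0.001, 0.074, 0.997, -0.0]
contact_force: [0.2, 0.5, 0.6]
gripper_width: 32.8
gripper_force: 0.0
```

Request:
arm_command([
  {"fingers": -1,"linear": [0.06,0,0],"rotation": [0,0,0]},
  {"fingers": -1,"linear": [0.113,0,0],"rotation": [0,0,0]},
  {"fingers": -1,"linear": [0.113,0,0.068],"rotation": [0,0,0]},
  {"fingers": -1,"linear": [0.113,0,0.068],"rotation": [0,0,0]},
  {"fingers": -1,"linear": [0.08,0,0.068],"rotation": [0,0,0]},
  {"fingers": -1,"linear": [0.055,0,0.068],"rotation": [0,0,0]},
  {"fingers": -1,"linear": [0.035,0,0.068],"rotation": [0,0,0]},
  {"fingers": -1,"linear": [0.015,0,0.068],"rotation": [0,0,0]},
  {"fingers": -1,"linear": [0.003,0,0.068],"rotation": [0,0,0]},
  {"fingers": -1,"linear": [-0.006,0,0.068],"rotation": [0,0,0]},
  {"fingers": -1,"linear": [-0.01,0,0.068],"rotation": [0,0,0]},
  {"fingers": -1,"linear": [-0.01,0,0.068],"rotation": [0,0,0]},
])

```text
time_s: 20.38
position: [502.3, 183.5, 47.3]
eef_rot: [-0.001, 0.074, 0.997, -0.0]
contact_force: [-3.9, -0.1, 1.9]
gripper_width: 0.4
gripper_force: 2.0
```

Run:
```python
from h import *
apply([0,.001,.04]);apply([-.01,0,.068]);plan([543,-175.5],60)
print(arm.get_obs()["contact_force"])
```

```text
cmd [500.47 184.02  67.95] 171.55 meas [502.32 183.5   47.27]
cmd [503.44 183.58  47.55] 171.55 meas [502.32 183.5   47.27]
A [-0.306, -1.165, -0.141] z100 -0.175
C [0.316, 1.304, -0.14]
[-3.94462739 -0.14751747  1.86252738]
```

Request:
arm_command([
  {"fingers": -1,"linear": [0.04,0,-0.02],"rotation": [0,0,0]},
  {"fingers": -1,"linear": [0.04,0,-0.12],"rotation": [0,0,0]},
  {"fingers": -1,"linear": [0.0,-0.1,-0.175],"rotation": [0,0,0]},
  {"fingers": -0.09,"linear": [-0.15,-0.6,-0.175],"rotation": [0,0,0]},
  {"fingers": -0.09,"linear": [-0.15,-0.6,-0.175],"rotation": [0,0,0]},
  {"fingers": -0.09,"linear": [-0.15,-0.6,-0.175],"rotation": [0,0,0]},
  {"fingers": -0.09,"linear": [-0.15,-0.6,-0.175],"rotation": [0,0,0]},
  {"fingers": -0.09,"linear": [-0.15,-0.6,-0.175],"rotation": [0,0,0]},
])

```text
time_s: 21.05
position: [521.7, -8.7, 101.0]
eef_rot: [0.001, 0.078, 0.997, -0.002]
contact_force: [-0.1, -0.4, -0.3]
gripper_width: 30.2
gripper_force: 0.0
```

Request:
arm_command([
  {"fingers": -0.09,"linear": [-0.156,-0.565,0.034],"rotation": [0,0,0]},
  {"fingers": -0.09,"linear": [-0.156,-0.565,0.034],"rotation": [0,0,0]},
  {"fingers": -0.09,"linear": [-0.156,-0.565,0.034],"rotation": [0,0,0]},
  {"fingers": -0.09,"linear": [-0.156,-0.565,0.034],"rotation": [0,0,0]},
  {"fingers": -0.09,"linear": [-0.156,-0.565,0.034],"rotation": [0,0,0]},
  {"fingers": -0.09,"linear": [-0.156,-0.565,0.034],"rotation": [0,0,0]},
  {"fingers": -0.09,"linear": [-0.156,-0.565,0.034],"rotation": [0,0,0]},
  {"fingers": -0.09,"linear": [-0.156,-0.565,0.034],"rotation": [0,0,0]},
  {"fingers": -0.09,"linear": [-0.156,-0.565,0.034],"rotation": [0,0,0]},
])

```text
time_s: 21.8
position: [542.9, -173.2, 90.0]
eef_rot: [0.0, 0.072, 0.997, 0.0]
contact_force: [0.3, 0.2, 0.3]
gripper_width: 39.8
gripper_force: 0.0
```

Run:
```python
from h import *
apply([-.15,-.6,-.175]);apply([-.156,-.565,.034]);cellcheck("w11",[543,-175.5]);bays("t11",[-66,-24,18])
```

```text
cmd [521.5   -1.08 100.05] 171.55 meas [ 542.88 -173.23   89.96]
cmd [ 542.89 -175.61   89.85] 171.55 meas [ 542.88 -173.23   89.96]
pred [317.3 263.6] seen [[317.5, 262.5, 19.2]] [ 542.3 -175.3   17.2]
-66 pred [229.5 295. ] seen [229.6, 294.9, 7.4]
-24 pred [203.4 291.7] seen [203.4, 291.9, 7.2]
18 pred [177.4 288.5] seen [177.4, 288.9, 7.2]
```

Request:
arm_command([
  {"fingers": -0.09,"linear": [0,0,0.1],"rotation": [0,0,0]},
  {"fingers": -0.09,"linear": [0,0,0.173],"rotation": [0,0,0]},
  {"fingers": -0.09,"linear": [0,0,0.173],"rotation": [0,0,0]},
  {"fingers": -0.09,"linear": [0,0,0.173],"rotation": [0,0,0]},
  {"fingers": -1,"linear": [0,0,0.173],"rotation": [0,0,0]},
  {"fingers": -1,"linear": [0,0,0.173],"rotation": [0,0,0]},
  {"fingers": -1,"linear": [0,0,0.173],"rotation": [0,0,0]},
  {"fingers": -1,"linear": [0,0,0.173],"rotation": [0,0,0]},
  {"fingers": -1,"linear": [0,0,0.173],"rotation": [0,0,0]},
  {"fingers": -1,"linear": [0,0,0.173],"rotation": [0,0,0]},
], squeeze=20)

```text
time_s: 22.73
position: [542.7, -175.5, 38.0]
eef_rot: [0.0, 0.074, 0.997, 0.0]
contact_force: [-1.2, 0.4, 0.0]
gripper_width: 23.6
gripper_force: 20.0
```

Request:
arm_command([
  {"fingers": -1,"linear": [0,0,-0.07],"rotation": [0,0,0]},
  {"fingers": -1,"linear": [0,0,-0.17],"rotation": [0,0,0]},
  {"fingers": -1,"linear": [0.15,0.6,-0.17],"rotation": [0,0,0]},
  {"fingers": -1,"linear": [0.15,0.6,-0.17],"rotation": [0,0,0]},
  {"fingers": -1,"linear": [0.15,0.6,-0.17],"rotation": [0,0,0]},
  {"fingers": -1,"linear": [0.15,0.6,-0.17],"rotation": [0,0,0]},
  {"fingers": -1,"linear": [0.15,0.6,-0.17],"rotation": [0,0,0]},
  {"fingers": -1,"linear": [0.15,0.6,-0.17],"rotation": [0,0,0]},
])

```text
time_s: 23.4
position: [524.1, 15.0, 88.8]
eef_rot: [-0.0, 0.07, 0.998, 0.001]
contact_force: [0.1, -0.3, -0.0]
gripper_width: 22.9
gripper_force: 20.0
```

Request:
arm_command([
  {"fingers": -1,"linear": [0.166,0.704,0.03],"rotation": [0,0,0]},
  {"fingers": -1,"linear": [0.166,0.704,0.03],"rotation": [0,0,0]},
  {"fingers": -1,"linear": [0.166,0.704,0.03],"rotation": [0,0,0]},
  {"fingers": -1,"linear": [0.166,0.704,0.03],"rotation": [0,0,0]},
  {"fingers": -1,"linear": [0.166,0.704,0.03],"rotation": [0,0,0]},
  {"fingers": -1,"linear": [0.166,0.704,0.03],"rotation": [0,0,0]},
  {"fingers": -1,"linear": [0.166,0.704,0.03],"rotation": [0,0,0]},
  {"fingers": -1,"linear": [0.166,0.704,0.03],"rotation": [0,0,0]},
  {"fingers": -1,"linear": [0.166,0.704,0.03],"rotation": [0,0,0]},
  {"fingers": -1,"linear": [0.166,0.704,0.03],"rotation": [0,0,0]},
  {"fingers": -1,"linear": [0.166,0.704,0.03],"rotation": [0,0,0]},
  {"fingers": -1,"linear": [0.166,0.704,0.03],"rotation": [0,0,0]},
])

```text
time_s: 24.4
position: [507.0, 223.9, 80.1]
eef_rot: [0.0, 0.075, 0.997, -0.0]
contact_force: [-0.5, -0.0, 0.6]
gripper_width: 22.8
gripper_force: 20.0
```

Run:
```python
from h import *
apply([0,0,.173]);apply([.15,.6,-.17]);apply([.166,.704,.03])
heldcheck("w12",60);tcells("t12");need(ch(-44,60,48.8))
```

```text
cmd [ 542.89 -175.61   37.95] 171.55 meas [507.01 223.87  80.1 ]
cmd [524.82   9.05  88.95] 171.55 meas [507.01 223.87  80.1 ]
cmd [506.6  225.27  79.95] 171.55 meas [507.01 223.87  80.1 ]
held circle [[322.5, 299.5, 21.0]] LED pred [323.8 239.9] w,f 23.07788572181788 19.983038306236267
leds [[247.0, 240.91], [324.04, 240.84], [401.32, 240.57], [92.71, 241.09], [170.05, 240.93]]
[ 598.1 -180.9   17.2] (160, [14, 14])
[0.0001, 0.0006, 0.1038]
```

Request:
arm_command([
  {"fingers": -1,"linear": [0,0.001,0.04],"rotation": [0,0,0]},
  {"fingers": -1,"linear": [0,0.001,0.08],"rotation": [0,0,0]},
  {"fingers": -1,"linear": [0,0.001,0.104],"rotation": [0,0,0]},
  {"fingers": -1,"linear": [0,0.001,0.104],"rotation": [0,0,0]},
  {"fingers": -1,"linear": [0,0.001,0.104],"rotation": [0,0,0]},
  {"fingers": -0.25,"linear": [0,0.001,0.104],"rotation": [0,0,0]},
  {"fingers": -0.25,"linear": [0,0.001,0.104],"rotation": [0,0,0]},
  {"fingers": -0.25,"linear": [0,0.001,0.104],"rotation": [0,0,0]},
  {"fingers": -0.25,"linear": [0,0.001,0.08],"rotation": [0,0,0]},
  {"fingers": -0.25,"linear": [0,0.001,0.04],"rotation": [0,0,0]},
])

```text
time_s: 25.33
position: [506.0, 225.2, 67.9]
eef_rot: [-0.001, 0.074, 0.997, -0.001]
contact_force: [0.1, 0.0, -0.1]
gripper_width: 32.9
gripper_force: 0.0
```

Request:
arm_command([
  {"fingers": -1,"linear": [0.06,0,0],"rotation": [0,0,0]},
  {"fingers": -1,"linear": [0.113,0,0],"rotation": [0,0,0]},
  {"fingers": -1,"linear": [0.113,0,0.068],"rotation": [0,0,0]},
  {"fingers": -1,"linear": [0.113,0,0.068],"rotation": [0,0,0]},
  {"fingers": -1,"linear": [0.08,0,0.068],"rotation": [0,0,0]},
  {"fingers": -1,"linear": [0.055,0,0.068],"rotation": [0,0,0]},
  {"fingers": -1,"linear": [0.035,0,0.068],"rotation": [0,0,0]},
  {"fingers": -1,"linear": [0.015,0,0.068],"rotation": [0,0,0]},
  {"fingers": -1,"linear": [0.003,0,0.068],"rotation": [0,0,0]},
  {"fingers": -1,"linear": [-0.006,0,0.068],"rotation": [0,0,0]},
  {"fingers": -1,"linear": [-0.01,0,0.068],"rotation": [0,0,0]},
  {"fingers": -1,"linear": [-0.01,0,0.068],"rotation": [0,0,0]},
])

```text
time_s: 26.33
position: [508.5, 225.1, 47.2]
eef_rot: [-0.001, 0.074, 0.997, -0.0]
contact_force: [-4.0, 0.7, 1.2]
gripper_width: 0.3
gripper_force: 1.9
```

Run:
```python
from h import *
apply([0,.001,.04]);apply([-.01,0,.068]);plan([598.6,-180.5],102)
print(arm.get_obs()["contact_force"])
```

```text
cmd [506.64 225.57  67.95] 171.55 meas [508.54 225.06  47.25]
cmd [509.61 225.13  47.55] 171.55 meas [508.54 225.06  47.25]
A [-0.492, -1.294, -0.141] z100 -0.175
C [0.502, 1.433, -0.14]
[-4.013074    0.67399186  1.23804454]
```

Request:
arm_command([
  {"fingers": -1,"linear": [0.04,0,-0.02],"rotation": [0,0,0]},
  {"fingers": -1,"linear": [0.04,0,-0.12],"rotation": [0,0,0]},
  {"fingers": -1,"linear": [0.0,-0.1,-0.175],"rotation": [0,0,0]},
  {"fingers": -0.09,"linear": [-0.25,-0.6,-0.175],"rotation": [0,0,0]},
  {"fingers": -0.09,"linear": [-0.25,-0.6,-0.175],"rotation": [0,0,0]},
  {"fingers": -0.09,"linear": [-0.25,-0.6,-0.175],"rotation": [0,0,0]},
  {"fingers": -0.09,"linear": [-0.25,-0.6,-0.175],"rotation": [0,0,0]},
  {"fingers": -0.09,"linear": [-0.25,-0.6,-0.175],"rotation": [0,0,0]},
  {"fingers": -0.09,"linear": [-0.25,-0.6,-0.175],"rotation": [0,0,0]},
])

```text
time_s: 27.08
position: [557.6, 32.8, 100.6]
eef_rot: [0.001, 0.077, 0.997, -0.0]
contact_force: [-0.6, 1.2, -0.4]
gripper_width: 37.0
gripper_force: 0.0
```

Request:
arm_command([
  {"fingers": -0.09,"linear": [-0.242,-0.694,0.034],"rotation": [0,0,0]},
  {"fingers": -0.09,"linear": [-0.242,-0.694,0.034],"rotation": [0,0,0]},
  {"fingers": -0.09,"linear": [-0.242,-0.694,0.034],"rotation": [0,0,0]},
  {"fingers": -0.09,"linear": [-0.242,-0.694,0.034],"rotation": [0,0,0]},
  {"fingers": -0.09,"linear": [-0.242,-0.694,0.034],"rotation": [0,0,0]},
  {"fingers": -0.09,"linear": [-0.242,-0.694,0.034],"rotation": [0,0,0]},
  {"fingers": -0.09,"linear": [-0.242,-0.694,0.034],"rotation": [0,0,0]},
  {"fingers": -0.09,"linear": [-0.242,-0.694,0.034],"rotation": [0,0,0]},
  {"fingers": -0.09,"linear": [-0.242,-0.694,0.034],"rotation": [0,0,0]},
  {"fingers": -0.09,"linear": [-0.242,-0.694,0.034],"rotation": [0,0,0]},
])

```text
time_s: 27.92
position: [598.6, -177.3, 89.9]
eef_rot: [-0.0, 0.072, 0.997, 0.001]
contact_force: [0.8, 0.0, -0.1]
gripper_width: 39.8
gripper_force: 0.0
```

Run:
```python
from h import *
apply([-.25,-.6,-.175]);apply([-.242,-.694,.034]);cellcheck("w13",[598.6,-180.5]);bays("t13",[-66,-24,18,60])
```

```text
cmd [557.35  36.06 100.05] 171.55 meas [ 598.62 -177.34   89.87]
cmd [ 598.56 -180.55   89.85] 171.55 meas [ 598.62 -177.34   89.87]
pred [315.7 263.7] seen [[316.5, 265.5, 17.2]] [ 599.8 -180.2   17.2]
-66 pred [229.5 295. ] seen [229.6, 295.4, 7.4]
-24 pred [203.4 291.7] seen [203.9, 291.9, 7.4]
18 pred [177.4 288.5] seen [177.9, 288.6, 7.5]
60 pred [151.4 285.3] seen [151.6, 284.9, 7.7]
```

Request:
arm_command([
  {"fingers": -0.09,"linear": [0,0,0.1],"rotation": [0,0,0]},
  {"fingers": -0.09,"linear": [0,0,0.173],"rotation": [0,0,0]},
  {"fingers": -0.09,"linear": [0,0,0.173],"rotation": [0,0,0]},
  {"fingers": -0.09,"linear": [0,0,0.173],"rotation": [0,0,0]},
  {"fingers": -1,"linear": [0,0,0.173],"rotation": [0,0,0]},
  {"fingers": -1,"linear": [0,0,0.173],"rotation": [0,0,0]},
  {"fingers": -1,"linear": [0,0,0.173],"rotation": [0,0,0]},
  {"fingers": -1,"linear": [0,0,0.173],"rotation": [0,0,0]},
  {"fingers": -1,"linear": [0,0,0.173],"rotation": [0,0,0]},
  {"fingers": -1,"linear": [0,0,0.173],"rotation": [0,0,0]},
], squeeze=20)

```text
time_s: 28.85
position: [598.3, -180.6, 38.0]
eef_rot: [-0.0, 0.074, 0.997, 0.0]
contact_force: [-1.3, -1.2, 1.4]
gripper_width: 23.0
gripper_force: 20.0
```

Request:
arm_command([
  {"fingers": -1,"linear": [0,0,-0.07],"rotation": [0,0,0]},
  {"fingers": -1,"linear": [0,0,-0.17],"rotation": [0,0,0]},
  {"fingers": -1,"linear": [0.25,0.7,-0.17],"rotation": [0,0,0]},
  {"fingers": -1,"linear": [0.25,0.7,-0.17],"rotation": [0,0,0]},
  {"fingers": -1,"linear": [0.25,0.7,-0.17],"rotation": [0,0,0]},
  {"fingers": -1,"linear": [0.25,0.7,-0.17],"rotation": [0,0,0]},
  {"fingers": -1,"linear": [0.25,0.7,-0.17],"rotation": [0,0,0]},
  {"fingers": -1,"linear": [0.25,0.7,-0.17],"rotation": [0,0,0]},
  {"fingers": -1,"linear": [0.25,0.7,-0.17],"rotation": [0,0,0]},
])

```text
time_s: 29.6
position: [554.2, 43.9, 88.9]
eef_rot: [-0.0, 0.07, 0.998, 0.001]
contact_force: [-0.2, 0.2, -0.4]
gripper_width: 23.7
gripper_force: 20.0
```

Request:
arm_command([
  {"fingers": -1,"linear": [0.252,0.733,0.03],"rotation": [0,0,0]},
  {"fingers": -1,"linear": [0.252,0.733,0.03],"rotation": [0,0,0]},
  {"fingers": -1,"linear": [0.252,0.733,0.03],"rotation": [0,0,0]},
  {"fingers": -1,"linear": [0.252,0.733,0.03],"rotation": [0,0,0]},
  {"fingers": -1,"linear": [0.252,0.733,0.03],"rotation": [0,0,0]},
  {"fingers": -1,"linear": [0.252,0.733,0.03],"rotation": [0,0,0]},
  {"fingers": -1,"linear": [0.252,0.733,0.03],"rotation": [0,0,0]},
  {"fingers": -1,"linear": [0.252,0.733,0.03],"rotation": [0,0,0]},
  {"fingers": -1,"linear": [0.252,0.733,0.03],"rotation": [0,0,0]},
  {"fingers": -1,"linear": [0.252,0.733,0.03],"rotation": [0,0,0]},
  {"fingers": -1,"linear": [0.252,0.733,0.03],"rotation": [0,0,0]},
  {"fingers": -1,"linear": [0.252,0.733,0.03],"rotation": [0,0,0]},
])

```text
time_s: 30.6
position: [513.4, 265.2, 80.1]
eef_rot: [0.0, 0.075, 0.997, -0.0]
contact_force: [0.5, -0.4, -0.9]
gripper_width: 23.2
gripper_force: 20.0
```

Run:
```python
from h import *
apply([0,0,.173]);apply([.25,.7,-.17]);apply([.252,.733,.03])
heldcheck("w14",102);tcells("t14");need(ch(-44,102,48.8))
```

```text
cmd [ 598.56 -180.55   37.95] 171.55 meas [513.39 265.23  80.09]
cmd [555.24  38.19  88.95] 171.55 meas [513.39 265.23  80.09]
cmd [512.77 266.81  79.95] 171.55 meas [513.39 265.23  80.09]
held circle [[322.5, 297.5, 22.4]] LED pred [324.  239.4] w,f 23.071240590234947 20.000230371952057
leds [[93.09, 240.71], [170.07, 240.56], [247.32, 240.43], [324.49, 240.21], [15.84, 240.77]]
[0.0003, 0.0006, 0.1038]
```

Request:
arm_command([
  {"fingers": -1,"linear": [0,0.001,0.04],"rotation": [0,0,0]},
  {"fingers": -1,"linear": [0,0.001,0.08],"rotation": [0,0,0]},
  {"fingers": -1,"linear": [0,0.001,0.104],"rotation": [0,0,0]},
  {"fingers": -1,"linear": [0,0.001,0.104],"rotation": [0,0,0]},
  {"fingers": -1,"linear": [0,0.001,0.104],"rotation": [0,0,0]},
  {"fingers": -0.25,"linear": [0,0.001,0.104],"rotation": [0,0,0]},
  {"fingers": -0.25,"linear": [0,0.001,0.104],"rotation": [0,0,0]},
  {"fingers": -0.25,"linear": [0,0.001,0.104],"rotation": [0,0,0]},
  {"fingers": -0.25,"linear": [0,0.001,0.08],"rotation": [0,0,0]},
  {"fingers": -0.25,"linear": [0,0.001,0.04],"rotation": [0,0,0]},
])

```text
time_s: 31.53
position: [512.2, 266.7, 67.9]
eef_rot: [-0.001, 0.074, 0.997, -0.001]
contact_force: [0.3, 0.8, 0.3]
gripper_width: 32.9
gripper_force: 0.0
```

Request:
arm_command([
  {"fingers": -1,"linear": [0.06,0,0],"rotation": [0,0,0]},
  {"fingers": -1,"linear": [0.113,0,0],"rotation": [0,0,0]},
  {"fingers": -1,"linear": [0.113,0,0.068],"rotation": [0,0,0]},
  {"fingers": -1,"linear": [0.113,0,0.068],"rotation": [0,0,0]},
  {"fingers": -1,"linear": [0.08,0,0.068],"rotation": [0,0,0]},
  {"fingers": -1,"linear": [0.055,0,0.068],"rotation": [0,0,0]},
  {"fingers": -1,"linear": [0.035,0,0.068],"rotation": [0,0,0]},
  {"fingers": -1,"linear": [0.015,0,0.068],"rotation": [0,0,0]},
  {"fingers": -1,"linear": [0.003,0,0.068],"rotation": [0,0,0]},
  {"fingers": -1,"linear": [-0.006,0,0.068],"rotation": [0,0,0]},
  {"fingers": -1,"linear": [-0.01,0,0.068],"rotation": [0,0,0]},
  {"fingers": -1,"linear": [-0.01,0,0.068],"rotation": [0,0,0]},
])

```text
time_s: 32.53
position: [514.8, 266.6, 47.3]
eef_rot: [-0.001, 0.074, 0.997, -0.0]
contact_force: [-3.6, 0.6, 2.8]
gripper_width: 0.4
gripper_force: 2.1
```

Run:
```python
from h import *
apply([0,.001,.04]);apply([-.01,0,.068])
print(arm.get_obs()["contact_force"])
need(ch(70,18,130),ch(64,18,69))
```

```text
cmd [512.82 267.11  67.95] 171.55 meas [514.76 266.57  47.31]
cmd [515.78 266.67  47.55] 171.55 meas [514.76 266.57  47.31]
[-3.62992968  0.60184711  2.76777573]
[-0.3701, -0.2798, -0.2748]
[-0.3501, -0.2798, -0.0715]
```

Request:
arm_command([
  {"fingers": -1,"linear": [0.04,0,-0.02],"rotation": [0,0,0]},
  {"fingers": -1,"linear": [0.04,0,-0.12],"rotation": [0,0,0]},
  {"fingers": -1,"linear": [0.04,-0.05,-0.25],"rotation": [0,0,0]},
  {"fingers": -1,"linear": [-0.37,-0.98,-0.275],"rotation": [0,0,0]},
  {"fingers": -1,"linear": [-0.37,-0.98,-0.275],"rotation": [0,0,0]},
  {"fingers": -1,"linear": [-0.37,-0.98,-0.275],"rotation": [0,0,0]},
  {"fingers": -1,"linear": [-0.37,-0.98,-0.275],"rotation": [0,0,0]},
  {"fingers": -1,"linear": [-0.37,-0.98,-0.275],"rotation": [0,0,0]},
  {"fingers": -1,"linear": [-0.37,-0.98,-0.275],"rotation": [0,0,0]},
  {"fingers": -1,"linear": [-0.37,-0.98,-0.275],"rotation": [0,0,0]},
  {"fingers": -1,"linear": [-0.37,-0.98,-0.275],"rotation": [0,0,0]},
  {"fingers": -1,"linear": [-0.37,-0.98,-0.275],"rotation": [0,0,0]},
])

```text
time_s: 33.53
position: [582.6, -45.7, 130.8]
eef_rot: [0.001, 0.077, 0.997, -0.001]
contact_force: [-0.3, 0.9, 0.5]
gripper_width: 0.6
gripper_force: 0.0
```

Run:
```python
from h import *
apply([-.37,-.98,-.275]);bays("t15",[-66,-24,18,60,102]);t=load("t15")
g=grab("wrist","w15");e=grab("side","s15")
im=cv2.resize(t[0][220:340,85:345,::-1],None,fx=2.6,fy=2.6);cv2.imwrite("pics/t15c.png",im)
need(ch(68,18,130),ch(64,18,69),ch(10,18,69),ch(2,18,69))
```

```text
cmd [582.38 -40.45 130.05] 171.55 meas [582.64 -45.73 130.84]
-66 pred [229.5 295. ] seen None
-24 pred [203.4 291.7] seen [203.4, 292.1, 7.2]
18 pred [177.4 288.5] seen [177.9, 288.6, 7.7]
60 pred [151.4 285.3] seen [151.6, 285.1, 7.4]
102 pred [125.5 282.1] seen [125.6, 281.9, 7.4]
[0.0066, 0.7002, 0.0002]
[0.0199, 0.7002, 0.2035]
[0.1999, 0.6999, 0.2035]
[0.2266, 0.6999, 0.2035]
```

View pics/t15c.png

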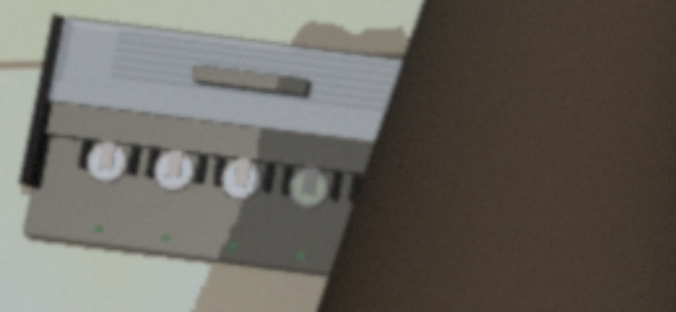

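Four cells show home under their leaves at (105,160), (173,168), (240,177) and (308,186). The fifth, in bay4, is hidden by the arm, but it was home in the picture before. Next, shutting the cover.

Request:
arm_command([
  {"fingers": -1,"linear": [0.007,0.7,0],"rotation": [0,0,0]},
  {"fingers": -1,"linear": [0.007,0.7,0],"rotation": [0,0,0]},
  {"fingers": -1,"linear": [0.007,0.7,0],"rotation": [0,0,0]},
  {"fingers": -1,"linear": [0.007,0.7,0],"rotation": [0,0,0]},
  {"fingers": -1,"linear": [0.007,0.7,0],"rotation": [0,0,0]},
  {"fingers": -1,"linear": [0.007,0.7,0],"rotation": [0,0,0]},
  {"fingers": -1,"linear": [0.007,0.7,0],"rotation": [0,0,0]},
  {"fingers": -1,"linear": [0.007,0.7,0],"rotation": [0,0,0]},
  {"fingers": -1,"linear": [0.007,0.7,0.1],"rotation": [0,0,0]},
  {"fingers": -1,"linear": [0.007,0.7,0.204],"rotation": [0,0,0]},
  {"fingers": -1,"linear": [0.007,0.7,0.204],"rotation": [0,0,0]},
])

```text
time_s: 34.6
position: [608.1, 165.8, 64.6]
eef_rot: [-0.003, 0.075, 0.997, -0.001]
contact_force: [-1.3, 0.3, 0.0]
gripper_width: 0.4
gripper_force: 0.0
```

Request:
arm_command([
  {"fingers": -1,"linear": [0.03,0,0],"rotation": [0,0,0]},
  {"fingers": -1,"linear": [0.06,0,0],"rotation": [0,0,0]},
  {"fingers": -1,"linear": [0.09,0,0],"rotation": [0,0,0]},
  {"fingers": -1,"linear": [0.12,0,0],"rotation": [0,0,0]},
  {"fingers": -1,"linear": [0.15,0,0],"rotation": [0,0,0]},
  {"fingers": -1,"linear": [0.18,0,0],"rotation": [0,0,0]},
  {"fingers": -1,"linear": [0.205,0,0],"rotation": [0,0,0]},
  {"fingers": -1,"linear": [0.215,0,0],"rotation": [0,0,0]},
  {"fingers": -1,"linear": [0.22,0,0],"rotation": [0,0,0]},
  {"fingers": -1,"linear": [0.22,0,0],"rotation": [0,0,0]},
  {"fingers": -1,"linear": [0.22,0,0],"rotation": [0,0,0]},
])

```text
time_s: 35.52
position: [548.8, 177.2, 69.8]
eef_rot: [0.003, 0.074, 0.997, 0.001]
contact_force: [9.4, -2.1, -3.4]
gripper_width: 0.5
gripper_force: 5.1
```

Run:
```python
from h import *
apply([.007,.7,.204]);apply([.22,0,0])
need(ch(4,18,69),ch(8,18,110),ch(-48,-131,75),ch(-48,-131,49.5))
```

```text
cmd [611.16 167.58  68.85] 171.55 meas [548.76 177.16  69.76]
cmd [545.87 177.28  68.85] 171.55 meas [548.76 177.16  69.76]
[-0.0071, -0.0001, -0.0005]
[-0.0204, -0.0001, -0.1372]
[0.1655, -0.4971, -0.0205]
[0.1655, -0.4971, 0.0645]
```

Request:
arm_command([
  {"fingers": -1,"linear": [-0.03,0,0],"rotation": [0,0,0]},
  {"fingers": -1,"linear": [-0.03,0,-0.13],"rotation": [0,0,0]},
  {"fingers": -1,"linear": [-0.03,0,-0.15],"rotation": [0,0,0]},
  {"fingers": -1,"linear": [0.166,-0.497,-0.12],"rotation": [0,0,0]},
  {"fingers": -1,"linear": [0.166,-0.497,-0.12],"rotation": [0,0,0]},
  {"fingers": -1,"linear": [0.166,-0.497,-0.12],"rotation": [0,0,0]},
  {"fingers": -1,"linear": [0.166,-0.497,-0.12],"rotation": [0,0,0]},
  {"fingers": -1,"linear": [0.166,-0.497,-0.12],"rotation": [0,0,0]},
  {"fingers": -1,"linear": [0.166,-0.497,-0.02],"rotation": [0,0,0]},
  {"fingers": -1,"linear": [0.166,-0.497,-0.02],"rotation": [0,0,0]},
  {"fingers": -1,"linear": [0.166,-0.497,-0.02],"rotation": [0,0,0]},
  {"fingers": -1,"linear": [0.166,-0.497,-0.02],"rotation": [0,0,0]},
])

```text
time_s: 36.52
position: [474.6, 37.6, 75.3]
eef_rot: [-0.0, 0.074, 0.997, 0.0]
contact_force: [0.5, 0.7, 0.2]
gripper_width: 0.4
gripper_force: 0.0
```

Run:
```python
from h import *
apply([.166,-.497,-.02]);g=grab("wrist","w16");t=grab("top","t16")
print("btn pred",proj(g,ch(-48,-129,32)),"tip",proj(g,tool()[0]-[0,0,25]));print("grip closed px",proj(t,ch(-11,18,53)))
a=cv2.resize(g[0][200:345,150:460,::-1],None,fx=2,fy=2);b=cv2.resize(t[0][215:340,85:295,::-1],None,fx=3,fy=2.4);b=b[:,:620]
v=np.zeros((a.shape[0]+b.shape[0],620,3),np.uint8);v[:a.shape[0]]=a;v[a.shape[0]:,:b.shape[1]]=b;cv2.imwrite("pics/m16.png",v[:600])
need(ch(-48,-131,49.5))
```

```text
cmd [474.7   37.11  74.85] 171.55 meas [474.6   37.62  75.27]
btn pred [323.8224546  281.82668913] tip [320.92916595 296.83523636]
grip closed px [174.76777706 280.9142154 ]
[-0.0005, -0.0001, 0.0845]
```

View pics/m16.png

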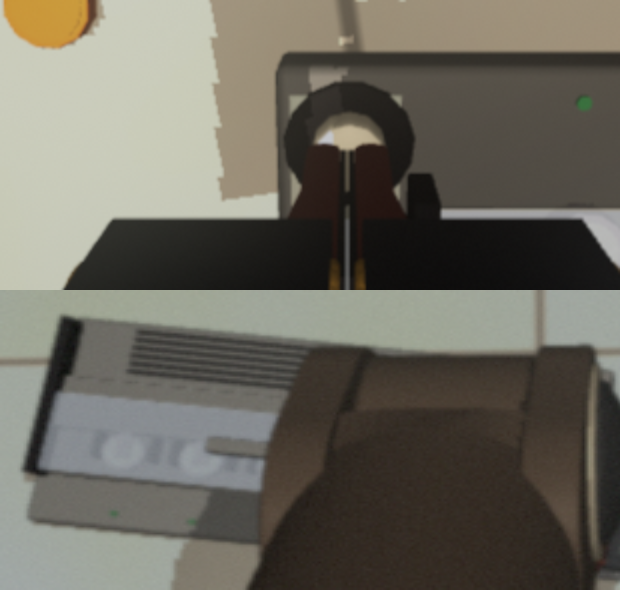

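The cover is shut over the bays and the closed fingers are centred over the button at crop (350,140). Now the press and release.

Request:
arm_command([
  {"fingers": -1,"linear": [0,0,0.05],"rotation": [0,0,0]},
  {"fingers": -1,"linear": [0,0,0.065],"rotation": [0,0,0]},
  {"fingers": -1,"linear": [0,0,0.075],"rotation": [0,0,0]},
  {"fingers": -1,"linear": [0,0,0.083],"rotation": [0,0,0]},
  {"fingers": -1,"linear": [0,0,0.085],"rotation": [0,0,0]},
  {"fingers": -1,"linear": [0,0,0.085],"rotation": [0,0,0]},
  {"fingers": -1,"linear": [0,0,0.085],"rotation": [0,0,0]},
  {"fingers": -1,"linear": [0,0,0.085],"rotation": [0,0,0]},
])

```text
time_s: 37.28
position: [475.2, 37.7, 51.1]
eef_rot: [0.001, 0.074, 0.997, 0.001]
contact_force: [-4.1, 0.9, 19.1]
gripper_width: 0.3
gripper_force: 9.7
```

Request:
arm_command([
  {"fingers": -1,"linear": [0,0,-0.06],"rotation": [0,0,0]},
  {"fingers": -1,"linear": [0,0,-0.2],"rotation": [0,0,0]},
  {"fingers": -1,"linear": [-0.3,-0.7,-0.25],"rotation": [0,0,0]},
  {"fingers": -1,"linear": [-0.3,-0.7,-0.25],"rotation": [0,0,0]},
  {"fingers": -1,"linear": [-0.3,-0.7,-0.25],"rotation": [0,0,0]},
  {"fingers": -1,"linear": [-0.3,-0.7,-0.25],"rotation": [0,0,0]},
  {"fingers": -1,"linear": [-0.3,-0.7,-0.25],"rotation": [0,0,0]},
  {"fingers": -1,"linear": [-0.3,-0.7,-0.25],"rotation": [0,0,0]},
  {"fingers": -1,"linear": [-0.3,-0.7,-0.25],"rotation": [0,0,0]},
  {"fingers": -1,"linear": [-0.3,-0.7,-0.25],"rotation": [0,0,0]},
  {"fingers": -1,"linear": [-0.3,-0.7,-0.25],"rotation": [0,0,0]},
])

```text
time_s: 38.2
position: [532.2, -182.7, 124.1]
eef_rot: [-0.001, 0.074, 0.997, 0.0]
contact_force: [-0.1, 0.2, -0.6]
gripper_width: 0.5
gripper_force: 0.0
```

Run:
```python
from h import *
bays("t17",[-66,-24,18,60,102]);t=load("t17");print("grip closed px",proj(t,ch(-11,18,53)))
cv2.imwrite("pics/t17c.png",cv2.resize(t[0][215:345,85:445,::-1],None,fx=2.2,fy=2.2))
```

```text
-66 pred [229.5 295. ] seen None
-24 pred [203.4 291.7] seen None
18 pred [177.4 288.5] seen [171.1, 292.1, 6.9]
60 pred [151.4 285.3] seen None
102 pred [125.5 282.1] seen None
grip closed px [174.76777706 280.9142154 ]
```

View pics/t17c.png

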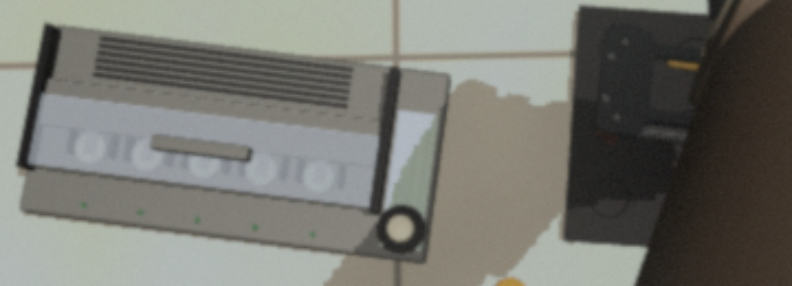

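The five cells show through the shut cover at (90,148), (147,154), (204,161), (261,168) and (319,175). The button took 19 N at the bottom of its travel and has been released, and the arm is clear.

```bash
python3 -c "
from plant import arm
print(arm.sign_off())"
```

```text
the job is handed in; nothing more can be done
None
```

The job is handed in: all five cells are home in their bays, the cover is shut, and the start button was pressed fully and released (finished at 38 s; the judge returned no verdict).

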